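Bed the lens barrels in the toymaker's seating jig

TASK

Swing the jig's gate up past upright so that it stays back, then seat every lens barrel on the bench in a nest of its own, any nest, with all three pins fully down in the three vees so that it cannot rock. With all of them seated, swing the gate over onto the barrels so that it rests level on their rims, then swing it back past upright until it stays on its rear stop; leave the barrels seated in the jig and do not disturb the toys and the hammer beside it.

Things in the scene. Friction and masses are not known exactly. Their poses are not given: they have to be found in the camera images.
- jig: seating jig, a fixed wooden plank 148 x 450 x 20 mm lying on the bench, with four nests in a row along its y axis and a swing gate hinged along its far (+x) side between two wooden cheeks. Origin on the bench under the middle of the row of nests; the plank spans 52 mm to -x and 96 mm to +x of the row. x points across the plank towards the hinge, y along the row, z up; its yaw varies
- nest1 (a point): middle of nest 1, at jig y = -165 mm: the point where the origin of a seated lens barrel comes to lie (23 mm above the bench, 3 mm above the plank's top). Axes as the jig's. Each nest is a three-point mount: three upright steel vees 120 degrees apart, the first towards the robot side (jig -x), the others 60 degrees either side of jig +x
- nest2 (a point): middle of nest 2, at jig y = -55 mm: the point where the origin of a seated lens barrel comes to lie (23 mm above the bench, 3 mm above the plank's top). Axes as the jig's. Each nest is a three-point mount: three upright steel vees 120 degrees apart, the first towards the robot side (jig -x), the others 60 degrees either side of jig +x
- nest3 (a point): middle of nest 3, at jig y = +55 mm: the point where the origin of a seated lens barrel comes to lie (23 mm above the bench, 3 mm above the plank's top). Axes as the jig's. Each nest is a three-point mount: three upright steel vees 120 degrees apart, the first towards the robot side (jig -x), the others 60 degrees either side of jig +x
- nest4 (a point): middle of nest 4, at jig y = +165 mm: the point where the origin of a seated lens barrel comes to lie (23 mm above the bench, 3 mm above the plank's top). Axes as the jig's. Each nest is a three-point mount: three upright steel vees 120 degrees apart, the first towards the robot side (jig -x), the others 60 degrees either side of jig +x
- vees_a: the four steel vees, one in each nest, that lie towards jig -x of the nest's middle, 38 mm from it; fixed to the jig, origin on the plank's top in the middle of the row. A vee is a radial groove with flanks 40 degrees from vertical, 24 mm wide at its mouth, its top 20.5 mm above the plank, 10 mm long radially; a pin dropped in it slides to the bottom
- vees_b: the four steel vees, one in each nest, that lie 60 degrees left (+y) of jig +x of the nest's middle, 38 mm from it; fixed to the jig, origin on the plank's top in the middle of the row. A vee is a radial groove with flanks 40 degrees from vertical, 24 mm wide at its mouth, its top 20.5 mm above the plank, 10 mm long radially; a pin dropped in it slides to the bottom
- vees_c: the four steel vees, one in each nest, that lie 60 degrees right (-y) of jig +x of the nest's middle, 38 mm from it; fixed to the jig, origin on the plank's top in the middle of the row. A vee is a radial groove with flanks 40 degrees from vertical, 24 mm wide at its mouth, its top 20.5 mm above the plank, 10 mm long radially; a pin dropped in it slides to the bottom
- lens1: lens barrel (all alike, about 0.16 kg, any fits any nest; may be absent): upright wooden cylinder, diameter 50, 58 mm tall, glass lens in its top. Three dark steel pins, 8 mm thick, stick out sideways 120 degrees apart, axes 9 mm above the underside, tips 48 mm from the axis. Origin: centre of the underside; z up; x along one pin. Seated: each pin in the bottom of a vee, rim 81 mm above the bench
- lens2: lens barrel (all alike, about 0.16 kg, any fits any nest; may be absent): upright wooden cylinder, diameter 50, 58 mm tall, glass lens in its top. Three dark steel pins, 8 mm thick, stick out sideways 120 degrees apart, axes 9 mm above the underside, tips 48 mm from the axis. Origin: centre of the underside; z up; x along one pin. Seated: each pin in the bottom of a vee, rim 81 mm above the bench
- lens3: lens barrel (all alike, about 0.16 kg, any fits any nest; may be absent): upright wooden cylinder, diameter 50, 58 mm tall, glass lens in its top. Three dark steel pins, 8 mm thick, stick out sideways 120 degrees apart, axes 9 mm above the underside, tips 48 mm from the axis. Origin: centre of the underside; z up; x along one pin. Seated: each pin in the bottom of a vee, rim 81 mm above the bench
- lens4: lens barrel (all alike, about 0.16 kg, any fits any nest; may be absent): upright wooden cylinder, diameter 50, 58 mm tall, glass lens in its top. Three dark steel pins, 8 mm thick, stick out sideways 120 degrees apart, axes 9 mm above the underside, tips 48 mm from the axis. Origin: centre of the underside; z up; x along one pin. Seated: each pin in the bottom of a vee, rim 81 mm above the bench
- gate (a joint): angle of the hold-down gate, a 0.4 kg aluminium frame, 412 mm crossbar 70 mm from the hinge: -0.05 down on its stop over empty nests, about 0 level on the rims of seated barrels (higher: one is not down), 1.57 upright, 1.80 leaning back on its rear stop. It swings freely and falls by its weight to whichever side of upright it leans, and stays there
- gate_knob (a point): centre of the gate's black ball knob, diameter 28 mm, on a 10 mm stem in the middle (y = 0) of the gate, 140 mm from the hinge axis and 70 mm beyond the crossbar; level with the hinge on the robot's side when the gate is down, above the hinge when upright
- gate_hinge (a point): middle of the gate's hinge axis (which runs along jig y), 70 mm to jig +x of the row of nests and 89 mm above the bench; axes as the jig's
- toy_tractor: bystander: finished red wooden toy tractor, 150 x 100 x 117 mm, origin at the centre of its underside, standing to the left of the jig
- toy_horse: bystander: plain wooden toy horse on a board 100 x 50 mm, 130 mm tall, origin at the centre of its underside, standing at the right, nearer the robot than the hammer
- mallet: bystander: hammer, 260 mm long, lying on the bench to the right of the jig, its head away from the robot; origin under the middle of its length
Mind the look-alikes: they are no part of the job. What is shaped like the lens2 but pink or purple is not meant.

How it is judged:
On the way, in this order (a step that is already met when the one before it is completed fails the run):
1. the gate is swung up and back past upright (value of joint gate above 1.65 rad), for 0.2 s.
2. every lens barrel is seated in a nest, bearing on all three vees, with the gate back (value of joint gate above 1.65 rad and (distance between lens1 and nest1 below 0.003 m or distance between lens1 and nest2 below 0.003 m or distance between lens1 and nest3 below 0.003 m or distance between lens1 and nest4 below 0.003 m) and angle between each of lens1, lens2, lens3, lens4's own z axis and vertical below 0.03 rad and contact force between each of lens1, lens2, lens3, lens4 and vees_a above 0.08 N and contact force between each of lens1, lens2, lens3, lens4 and vees_b above 0.08 N and contact force between each of lens1, lens2, lens3, lens4 and vees_c above 0.08 N and (distance between lens2 and nest1 below 0.003 m or distance between lens2 and nest2 below 0.003 m or distance between lens2 and nest3 below 0.003 m or distance between lens2 and nest4 below 0.003 m) and (distance between lens3 and nest1 below 0.003 m or distance between lens3 and nest2 below 0.003 m or distance between lens3 and nest3 below 0.003 m or distance between lens3 and nest4 below 0.003 m) and (distance between lens4 and nest1 below 0.003 m or distance between lens4 and nest2 below 0.003 m or distance between lens4 and nest3 below 0.003 m or distance between lens4 and nest4 below 0.003 m)), for 0.3 s.
3. the gate is down on the seated barrels (value of joint gate below 0.03 rad and (distance between lens1 and nest1 below 0.003 m or distance between lens1 and nest2 below 0.003 m or distance between lens1 and nest3 below 0.003 m or distance between lens1 and nest4 below 0.003 m) and angle between each of lens1, lens2, lens3, lens4's own z axis and vertical below 0.03 rad and contact force between each of lens1, lens2, lens3, lens4 and vees_a above 0.08 N and contact force between each of lens1, lens2, lens3, lens4 and vees_b above 0.08 N and contact force between each of lens1, lens2, lens3, lens4 and vees_c above 0.08 N and (distance between lens2 and nest1 below 0.003 m or distance between lens2 and nest2 below 0.003 m or distance between lens2 and nest3 below 0.003 m or distance between lens2 and nest4 below 0.003 m) and (distance between lens3 and nest1 below 0.003 m or distance between lens3 and nest2 below 0.003 m or distance between lens3 and nest3 below 0.003 m or distance between lens3 and nest4 below 0.003 m) and (distance between lens4 and nest1 below 0.003 m or distance between lens4 and nest2 below 0.003 m or distance between lens4 and nest3 below 0.003 m or distance between lens4 and nest4 below 0.003 m)), for 0.3 s.
4. the gate is swung back past upright again (value of joint gate above 1.65 rad), for 0.2 s.
At the end, for the whole second after the job is handed in: The gate rests back on its rear stop (angle above 1.70 rad); every lens barrel present stands still in a nest, its origin within 3 mm of the nest's middle point, upright within 0.03 rad and bearing on all three vees of that nest (value of joint gate above 1.7 rad and (distance between lens1 and nest1 below 0.003 m or distance between lens1 and nest2 below 0.003 m or distance between lens1 and nest3 below 0.003 m or distance between lens1 and nest4 below 0.003 m) and angle between each of lens1, lens2, lens3, lens4's own z axis and vertical below 0.03 rad and contact force between each of lens1, lens2, lens3, lens4 and vees_a above 0.08 N and contact force between each of lens1, lens2, lens3, lens4 and vees_b above 0.08 N and contact force between each of lens1, lens2, lens3, lens4 and vees_c above 0.08 N and (distance between lens2 and nest1 below 0.003 m or distance between lens2 and nest2 below 0.003 m or distance between lens2 and nest3 below 0.003 m or distance between lens2 and nest4 below 0.003 m) and (distance between lens3 and nest1 below 0.003 m or distance between lens3 and nest2 below 0.003 m or distance between lens3 and nest3 below 0.003 m or distance between lens3 and nest4 below 0.003 m) and (distance between lens4 and nest1 below 0.003 m or distance between lens4 and nest2 below 0.003 m or distance between lens4 and nest3 below 0.003 m or distance between lens4 and nest4 below 0.003 m) and linear speed of each of lens1, lens2, lens3, lens4 below 0.02 m/s); the robot touches nothing.
It fails at once if the toy tractor is shoved more than 30 mm (distance of toy_tractor from where it was at the start of the episode above 0.03 m).
It fails at once if the toy horse is shoved more than 30 mm (distance of toy_horse from where it was at the start of the episode above 0.03 m).
It fails at once if the hammer is shoved more than 30 mm (distance of mallet from where it was at the start of the episode above 0.03 m).
Of lens1, lens2, lens3, lens4 only 3 to 4 are there at a start; the rules pass over those that are not, and their reading is None.
At some moment in a run one of lens1, lens2, lens3, lens4 may be knocked a few centimetres aside while the robot is not near it.
It also fails if it takes over 210 s, if anything falls off the work surface, if the arm or the gripper's body presses on something with over 40 N, if the wrist force passes 120 N, or if a joint passes its speed limit or range.

ROBOT

A 7-joint arm with a two-finger parallel gripper is mounted at the origin on the work surface. World frame = base frame: x ahead of the robot, y to its left, z up, the work surface at z = 0. Lengths are in m, angles in rad, forces in N, time in s.
With the tool pointing down it reaches from about 0.425 to 0.875 m from the base axis. Payload 8.4 kg.
Tool frame: the origin (TCP) lies midway between the tips of the shut fingers; the grasp point (between the pads) lies behind it (robot.grasp_offset is the z of the grasp point in the tool frame, in m); z points along the fingers, y is the line along which they close (so a half turn about z gives the same grasp; the last joint's range is limited). The gripper opens to 87 mm and grips with 3 to 60 N. Pads are 19 mm wide; open, the fingers measure 117 mm over their backs; the gripper's body (75 mm by 190 mm) begins 51 mm behind the grasp point.
Start: joints at [-1.379, 0.333, 0.04, 1.465, -0.013, 1.343, -0.059], TCP at [0.186, 0.623, 0.223] pointing down, gripper open.
Joint ranges: [-2.58, 2.58], [-0.38, 2.09], [-1.3, 1.39], [0.25, 2.4], [-1.5, 4.64], [0.08, 2.09], [-2.65, 2.65]. Speed limits (rad/s): [2.22, 2.22, 2.79, 2.79, 3.14, 3.14, 3.14].

INTERFACE

Orientations are given as a unit quaternion [x, y, z, w].
In Python, from workcell import read_state, cams, sign_off, robot gives the robot as it stands.
- The arm moves only by the tool arm_command, never from a script. Its arguments are lists of equal length, an entry for each row: "xyz": the shift along the tool's x, y, z as a fraction of full scale, a list of three; "dr": the turn, a rotation vector about the tool's x, y, z as a fraction of full scale, a list of three. In form: {"xyz": [[tx, ty, tz], ...], "dr": [[wx, wy, wz], ...]}. A call has 1 to 12 rows; each row is the pose to reach, as a shift and turn from the pose commanded when the call began, along the tool's axes at that moment, turning the shorter way round; what a row does not reach only later rows make up. Full scale, the value 1, is 15 cm for a shift and pi rad for a turn. A row lasts 1/12 s, in which the tool goes at most 41.7 mm and 7.16 degrees, less where a joint would pass 70% of its speed; a pose out of reach is approached as far as the arm can. A call with a number of a shift or a turn outside -1 to 1 is refused whole. A call with a gripper value outside its range is refused whole. "grip" is the gripper command: -1 is shut, 1 is fully open, values between are in proportion, set as the call begins (left out, the last holds). The fingers move at their own pace and stop on an object; the grip force is fixed at half the most. Time passes only in rows, so rows that repeat a pose let the fingers close. It gives the time, the measured TCP pose, the force, the opening and the grip force at its end, in the units of the state.
- read_state(): the state, without advancing time (a new reading comes with each control period).
- cams.get_image(name): name is "scene" or "top" or "wrist"; returns a dict with "image" (384x512x3 uint8, red, green, blue), "fx", "fy", "cx", "cy" (pixels), "view" (4x4, takes a point from world to camera coordinates). Camera axes: x right, y down, z forward; pixel columns grow to the right and rows downward; lengths in m; the calibration is good to about 2 mm. The wrist camera is an equidistant fisheye: a pixel r from the principal point sees the ray r / f radians off the axis. A picture is of the moment at which its call begins. There is no depth.
- sign_off(): hands the job in; it is judged then, once.
The state is a dict: "clock": time; "q": joint angles; "dq": joint speeds; "tau": joint torques, N m; "eef_pos": TCP position; "tool_rot": TCP orientation; "wrist_force": force on the tool from outside, world axes, zero at the start; "torque": the same for the moment, N m; "finger_gap": opening from 0.0 (shut) to 1.0 (fully open); "gripper_force": force on a finger pad.
Only numpy, scipy, OpenCV 4.12 (cv2) and the standard library are available. Lean on these libraries where they do the work, as an engineer would, in place of code of your own. Each camera call takes 0.05 s, during which the arm holds its last target. There are 200 camera calls.

## Working session

There is one attempt and no reset: what is moved stays moved. The work goes in short steps, Python scripts to look and compute and a tool call to move; the robot and the scene stay as the last step left them, time stands still between calls to the robot, and variables do not carry over. Pictures are saved under pics/ and viewed, at most 14 in all, crops included, and the job is handed in when it is done.

Besides the shell and the picture viewer there is one more tool, called after ">>>" by a JSON object that holds its "api" and its "payload". arm_command: Moves the arm, as the interface text tells. Shift numbers are shares of 15 cm and turn numbers shares of pi rad, none past 1 either way. Its arguments: {"type":"object","properties":{"xyz":{"type":"array","items":{"type":"array","items":{"type":"number","minimum":-1,"maximum":1}}},"dr":{"type":"array","items":{"type":"array","items":{"type":"number","minimum":-1,"maximum":1}}},"grip":{"type":"number"}},"required":["xyz","dr"]}

```bash
ls; mkdir -p pics
cat > h.py <<'E'
import numpy as np, cv2
from workcell import read_state, cams, robot
def snap(n,f=None):
    d=cams.get_image(n)
    if f: cv2.imwrite('pics/'+f+'.png',cv2.cvtColor(d['image'],cv2.COLOR_RGB2BGR))
    return d
def ray(d,u,v,fish=False):
    V=np.array(d['view']);R=V[:3,:3];o=-R.T@V[:3,3]
    x=(u-d['cx'])/d['fx'];y=(v-d['cy'])/d['fy']
    if fish:
        r=np.hypot(x,y);c=np.array([x/r*np.sin(r),y/r*np.sin(r),np.cos(r)]) if r>1e-9 else np.array([0,0,1.])
    else: c=np.array([x,y,1.])
    return o,R.T@c
def onz(d,u,v,z,fish=False):
    o,r=ray(d,u,v,fish);return o+r*(z-o[2])/r[2]
def proj(d,p,fish=False):
    V=np.array(d['view']);c=V[:3,:3]@np.array(p)+V[:3,3]
    if fish:
        t=np.arctan2(np.hypot(c[0],c[1]),c[2]);a=np.arctan2(c[1],c[0]);x,y=t*np.cos(a),t*np.sin(a)
    else: x,y=c[0]/c[2],c[1]/c[2]
    return x*d['fx']+d['cx'],y*d['fy']+d['cy']
E
python3 - <<'E'
from h import *
print(read_state()); print(robot.grasp_offset, [a for a in dir(robot) if a[0]!='_'])
for n in('scene','top'):
    d=snap(n,n+'0'); print(n,d['fx'],d['cx'],d['cy'],np.round(d['view'],3).tolist())
a=cv2.imread('pics/top0.png'); cv2.imwrite('pics/top0b.png',cv2.resize(a,(800,600),interpolation=2))
E
```

```text
pics
{'clock': 0.0, 'q': array([-1.37916867,  0.33387602,  0.03986986,  1.46625208, -0.01343355,
        1.34328511, -0.05853837]), 'dq': array([-0.00189173, -0.00032418, -0.00088958, -0.00025473,  0.00044019,
        0.0013809 , -0.00124976]), 'tau': array([-7.09758319e-05, -6.56357145e+01,  1.33541912e+00, -4.03822696e+01,
       -5.96636860e-02,  4.42931021e-02,  1.69327950e-04]), 'eef_pos': array([0.1862672 , 0.62226396, 0.22169114]), 'tool_rot': array([ 1.44931155e-01,  9.89441436e-01, -7.73489162e-04, -7.74614726e-05]), 'wrist_force': array([-0.14788055,  0.35799575, -0.86062442]), 'torque': array([0.03557525, 0.00809629, 0.00491271]), 'gripper_force': 0.0, 'finger_gap': 1.0017118592228895}
-0.0187 ['Unreachable', 'grasp_offset']
scene 405.2043206963026 256.3874835385932 185.6414569353045 [[0.764, 0.646, 0.004, -0.376], [0.486, -0.57, -0.663, -0.213], [-0.425, 0.508, -0.749, 1.471], [0.0, 0.0, 0.0, 1.0]]
top 457.8286789729131 256.0380450201225 194.53087904457828 [[-0.019, -1.0, 0.008, 0.007], [-0.991, 0.018, -0.131, 0.503], [0.131, -0.011, -0.991, 1.351], [0.0, 0.0, 0.0, 1.0]]
```

View pics/top0b.png

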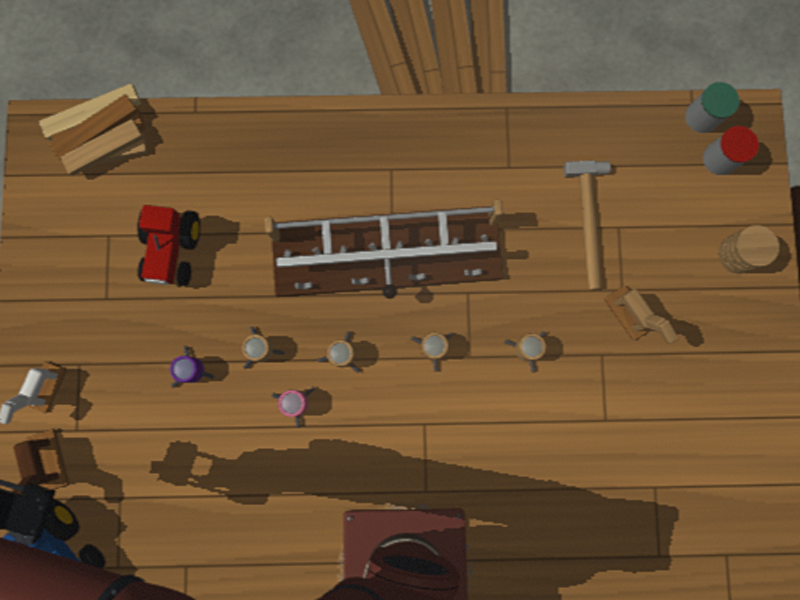

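View pics/scene0.png

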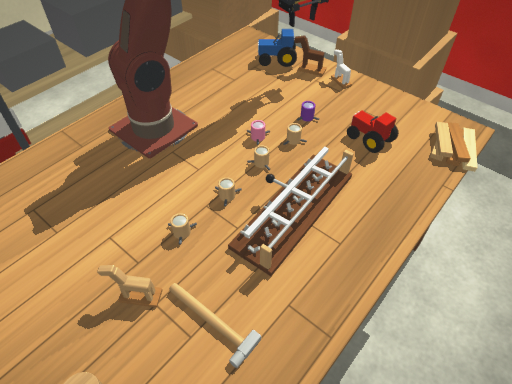

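Top view, in 800×600 pixels: the jig's knob is at about (390,291). The wooden barrels are at (256,347), (340,352), (434,345) and (532,346). The purple one at (186,369) and the pink one at (292,403) are look-alikes. Next I measure positions.

```bash
cat >> h.py <<'E'
def barrels(d,guess):
    """rim circle centre (z .058) + pin angles from top image"""
    hsv=cv2.cvtColor(d['image'],cv2.COLOR_RGB2HSV)
    g=cv2.cvtColor(d['image'],cv2.COLOR_RGB2GRAY)
    return hsv,g
E
python3 - <<'E'
from h import *
d=snap('top'); im=d['image']; hsv=cv2.cvtColor(im,cv2.COLOR_RGB2HSV)
for u,v in [(256,347),(340,352),(434,345),(532,346),(292,403),(186,369)]:
    print(u,v,onz(d,u*.64,v*.64,.058)[:2].round(3),hsv[int(v*.64),int(u*.64)],hsv[int(v*.64)-8:int(v*.64)+9,int(u*.64)].tolist())
print('knob',onz(d,390*.64,291*.64,.082).round(3))
for p in [(276,296),(507,277),(390,287)]: print('plank',onz(d,p[0]*.64,p[1]*.64,.02)[:2].round(3))
print('cb',[onz(d,u*.64,v*.64,.09)[:2].round(3) for u,v in[(277,262),(497,245)]])
a=im[200:240,140:360];b=im[130:195,160:340]
o=np.vstack([cv2.resize(a,(800,145),interpolation=2),cv2.resize(b,(800,289),interpolation=2)])
cv2.imwrite('pics/c1.png',cv2.cvtColor(o,cv2.COLOR_RGB2BGR))
E
```

```text
256 347 [0.423 0.27 ] [ 45  16 129] [[17, 127, 159], [16, 124, 158], [21, 37, 110], [47, 15, 121], [45, 20, 125], [37, 18, 127], [40, 18, 128], [45, 20, 129], [45, 16, 129], [43, 18, 128], [43, 14, 126], [45, 12, 126], [45, 12, 124], [56, 14, 125], [43, 19, 123], [17, 122, 159], [17, 127, 145]]
340 352 [0.411 0.112] [ 40  18 128] [[17, 136, 122], [17, 129, 158], [17, 100, 130], [40, 19, 121], [40, 19, 122], [39, 21, 124], [39, 21, 124], [34, 14, 126], [40, 18, 128], [37, 18, 129], [40, 18, 128], [38, 16, 125], [41, 16, 126], [38, 16, 124], [43, 15, 123], [19, 71, 133], [16, 120, 147]]
434 345 [ 0.421 -0.065] [ 36  20 126] [[17, 140, 118], [17, 127, 147], [17, 118, 130], [34, 15, 118], [34, 15, 118], [36, 21, 122], [37, 19, 123], [36, 20, 125], [36, 20, 126], [33, 19, 131], [30, 18, 128], [33, 20, 127], [36, 20, 127], [39, 20, 129], [34, 16, 126], [19, 51, 134], [17, 126, 156]]
532 346 [ 0.415 -0.25 ] [ 33  21 124] [[16, 135, 119], [16, 126, 146], [17, 82, 112], [34, 17, 117], [30, 17, 120], [35, 23, 120], [30, 21, 121], [33, 21, 124], [33, 21, 124], [30, 20, 125], [30, 20, 127], [30, 22, 127], [30, 18, 127], [30, 18, 126], [34, 17, 121], [18, 91, 143], [16, 124, 162]]
292 403 [0.317 0.202] [163  17 136] [[10, 122, 119], [170, 116, 185], [170, 87, 156], [159, 14, 126], [156, 10, 125], [163, 14, 128], [158, 16, 130], [157, 17, 132], [163, 17, 136], [163, 17, 139], [157, 17, 134], [159, 14, 132], [160, 17, 132], [150, 14, 129], [135, 8, 125], [167, 38, 121], [170, 116, 184]]
186 369 [0.384 0.401] [120  38 128] [[138, 162, 121], [138, 133, 128], [120, 39, 119], [116, 36, 119], [120, 38, 120], [120, 38, 122], [120, 39, 125], [118, 38, 126], [120, 38, 128], [120, 36, 128], [122, 36, 127], [120, 37, 125], [116, 35, 123], [118, 36, 121], [137, 115, 126], [138, 164, 120], [145, 102, 60]]
knob [0.522 0.016 0.082]
plank [0.525 0.239]
plank [ 0.555 -0.214]
plank [0.539 0.016]
cb [array([0.579, 0.226]), array([ 0.604, -0.186])]
```

View pics/c1.png

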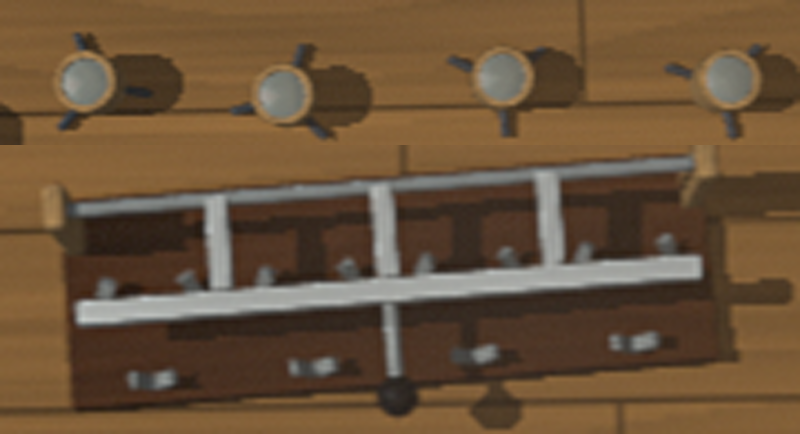

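The jig yaw is about 0.063 rad and its origin about (0.592, 0.020); plank, knob and crossbar agree. I align the tool with the jig and go above the knob.

>>> {"api": "arm_command", "payload": {"xyz": [[-0.2, -0.2, 0], [-0.4, -0.4, 0], [-0.6, -0.6, 0], [-0.8, -0.8, 0], [-1, -0.98, 0], [-1, -0.98, 0], [-1, -0.98, 0]], "dr": [[0, 0, -0.03], [0, 0, -0.06], [0, 0, -0.09], [0, 0, -0.113], [0, 0, -0.113], [0, 0, -0.113], [0, 0, -0.113]], "grip": 1}}

```text
clock: 0.73
eef_pos: [0.29, 0.4364, 0.2229]
tool_rot: [-0.03, 1.0, 0.0, 0.0]
wrist_force: [0.3, 0.6, 0.3]
finger_gap: 1.003
gripper_force: 0.0
```

>>> {"api": "arm_command", "payload": {"xyz": [[-0.1, -0.2, 0], [-0.2, -0.4, 0], [-0.3, -0.6, 0], [-0.4, -0.8, 0], [-0.46, -0.97, 0], [-0.46, -0.97, 0]], "dr": [[0, 0, 0], [0, 0, 0], [0, 0, 0], [0, 0, 0], [0, 0, 0], [0, 0, 0]]}}

```text
clock: 1.23
eef_pos: [0.3684, 0.2941, 0.2226]
tool_rot: [-0.029, 1.0, -0.001, 0.0]
wrist_force: [0.2, -0.6, -0.5]
finger_gap: 1.006
gripper_force: 0.0
```

>>> {"api": "arm_command", "payload": {"xyz": [[-0.1, -0.2, 0], [-0.2, -0.4, 0], [-0.3, -0.6, 0], [-0.4, -0.8, 0], [-0.46, -0.97, 0], [-0.46, -0.97, 0]], "dr": [[0, 0, 0], [0, 0, 0], [0, 0, 0], [0, 0, 0], [0, 0, 0], [0, 0, 0]]}}

```text
clock: 1.73
eef_pos: [0.4463, 0.1533, 0.2227]
tool_rot: [-0.029, 1.0, -0.001, 0.0]
wrist_force: [-1.1, -0.6, -0.0]
finger_gap: 1.0
gripper_force: 0.0
```

>>> {"api": "arm_command", "payload": {"xyz": [[-0.1, -0.2, 0], [-0.2, -0.4, 0], [-0.3, -0.6, 0], [-0.4, -0.8, 0], [-0.46, -0.97, 0], [-0.46, -0.97, 0], [-0.46, -0.97, 0]], "dr": [[0, 0, 0], [0, 0, 0], [0, 0, 0], [0, 0, 0], [0, 0, 0], [0, 0, 0], [0, 0, 0]]}}

```text
clock: 2.32
eef_pos: [0.5229, 0.0168, 0.2223]
tool_rot: [-0.031, 1.0, -0.0, -0.0]
wrist_force: [-0.6, 1.0, 0.3]
finger_gap: 1.0
gripper_force: 0.0
```

```bash
cat >> h.py <<'E'
from scipy.spatial.transform import Rotation as Ro
YAW=0.063; O=np.array([.592,.0205,0])
def go(p,yaw=YAW):
    """print tool shift units to p, and dr z so that tool y is at yaw+90deg (mod 180)"""
    s=read_state();R=Ro.from_quat(s['tool_rot']).as_matrix()
    dl=R.T@(np.array(p)-s['eef_pos'])/.15
    cur=np.arctan2(-R[0,1],R[1,1]); t=(yaw-cur+np.pi/2)%np.pi-np.pi/2
    print('units',dl.round(3),'drz',round(-t/np.pi,4),'| at',s['eef_pos'].round(4),'yaw',round(cur,3),'tilt',np.degrees(np.arccos(-R[2,2])).round(2),'t',round(s['clock'],1),'q',s['q'].round(2))
E
python3 - <<'E'
from h import *
d=snap('wrist','w1'); print(d['fx'],d['cx'],d['cy'])
go([.522,.016,.063])
for p in [(.522,.016,.082),(.592,.0205,.023),(.54,.017,.02)]: print(proj(d,p,True))
E
```

```text
297.3186396354542 258.2665040897432 189.58795849290834
units [ 0.004 -0.014  1.062] drz 0.0006 | at [0.5225 0.0181 0.2222] yaw 0.065 tilt 0.04 t 2.4 q [-0.68  0.07  0.59  1.8  -0.04  1.29  1.56]
(np.float64(257.0715675478292), np.float64(179.41542869034254))
(np.float64(257.45937975449914), np.float64(221.29933825712033))
(np.float64(257.249328967009), np.float64(181.92806938160197))
```

View pics/w1.png

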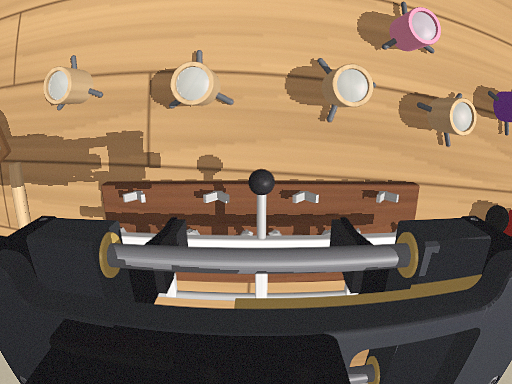

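Wrist view: the knob is at (261.5,182). The vees nearest the robot are at about (134,197), (217,197), (305,197) and (388,197). I check these against the model.

Run:
```python
from h import *
im=cv2.imread('pics/w1.png'); d=snap('wrist')
k=np.all(im[165:200,240:285]<60,axis=2).astype(np.uint8); m=cv2.moments(k,True); ku,kv=m['m10']/m['m00']+240,m['m01']/m['m00']+165
print(ku,kv,onz(d,ku,kv,.082,True).round(4))
for u,v in[(103,184),(418,184)]: print('corner',onz(d,u,v,.02,True).round(4))
for u in(134,217,305,388): print(onz(d,u,197,.038,True).round(4))
for y in(.165,.055,-.055,-.165): print('pred',(O+np.array([-.038-.063*y,-.038*.063+y*.998,0])).round(4))
```

```text
259.56091370558374 181.42385786802032 [0.5235 0.0202 0.082 ]
corner [ 0.5555 -0.1962  0.02  ]
corner [0.5268 0.2433 0.02  ]
[ 0.5649 -0.1398  0.038 ]
[ 0.5572 -0.0297  0.038 ]
[0.5502 0.078  0.038 ]
[0.5435 0.1892 0.038 ]
pred [0.5436 0.1828 0.    ]
pred [0.5505 0.073  0.    ]
pred [ 0.5575 -0.0368  0.    ]
pred [ 0.5644 -0.1466  0.    ]
```

Run:
```python
from h import *
im=cv2.imread('pics/top0.png'); d=snap('top')
k=np.all(im[178:194,240:258]<50,axis=2).astype(np.uint8); print(k.sum());m=cv2.moments(k,True); ku,kv=m['m10']/m['m00']+240,m['m01']/m['m00']+178
print(ku,kv,onz(d,ku,kv,.082).round(4))
im=cv2.imread('pics/scene0.png'); s=snap('scene')
k=np.all(im[168:190,260:284]<50,axis=2).astype(np.uint8); print(k.sum());m=cv2.moments(k,True); ku,kv=m['m10']/m['m00']+260,m['m01']/m['m00']+168
print(ku,kv,onz(s,ku,kv,.082).round(4))
w=cv2.imread('pics/w1.png'); k=np.all(w[165:200,240:285]<60,axis=2);vv,uu=np.nonzero(k);print(uu.min()+240,uu.max()+240,vv.min()+165,vv.max()+165)
```

```text
47
249.02127659574467 185.7659574468085 [0.523  0.0179 0.082 ]
38
269.07894736842104 178.76315789473685 [0.527  0.0162 0.082 ]
248 274 170 194
```

>>> {"api": "arm_command", "payload": {"xyz": [[0, 0.006, 0.2], [-0.007, 0.006, 0.4], [-0.007, 0.006, 0.6], [-0.007, 0.006, 0.8], [-0.007, 0.006, 0.8]], "dr": [[0, 0, 0], [0, 0, 0], [0, 0, 0], [0, 0, 0], [0, 0, 0]]}}

```text
clock: 2.93
eef_pos: [0.5197, 0.0187, 0.0977]
tool_rot: [-0.033, 0.999, -0.001, -0.004]
wrist_force: [-1.5, -0.6, 0.3]
finger_gap: 1.006
gripper_force: 0.0
```

>>> {"api": "arm_command", "payload": {"xyz": [[0, 0, 0.1], [0, 0, 0.2], [0, 0, 0.26], [0, 0, 0.26]], "dr": [[0, 0, 0], [0, 0, 0], [0, 0, 0], [0, 0, 0]]}}

```text
clock: 3.27
eef_pos: [0.5228, 0.0183, 0.0631]
tool_rot: [-0.033, 0.999, -0.0, -0.001]
wrist_force: [-0.3, 0.3, -0.2]
finger_gap: 1.0
gripper_force: 0.0
```

>>> {"api": "arm_command", "payload": {"xyz": [[0, 0, 0], [0, 0, 0], [0, 0, 0], [0, 0, 0], [0, 0, 0], [0, 0, 0], [0, 0, 0], [0, 0, 0]], "dr": [[0, 0, 0], [0, 0, 0], [0, 0, 0], [0, 0, 0], [0, 0, 0], [0, 0, 0], [0, 0, 0], [0, 0, 0]], "grip": -1}}

```text
clock: 3.93
eef_pos: [0.5235, 0.0175, 0.0636]
tool_rot: [-0.032, 0.999, -0.0, 0.0]
wrist_force: [-0.1, 0.5, 0.3]
finger_gap: 0.476
gripper_force: 0.0
```

>>> {"api": "arm_command", "payload": {"xyz": [[0, 0, 0], [0, 0, 0], [0, 0, 0], [0, 0, 0], [0, 0, 0], [0, 0, 0]], "dr": [[0, 0, 0], [0, 0, 0], [0, 0, 0], [0, 0, 0], [0, 0, 0], [0, 0, 0]]}}

```text
clock: 4.43
eef_pos: [0.5233, 0.0196, 0.0635]
tool_rot: [-0.033, 0.999, 0.001, -0.0]
wrist_force: [-0.2, 6.5, -0.1]
finger_gap: 0.302
gripper_force: 30.0
```

>>> {"api": "arm_command", "payload": {"xyz": [[-0.003, 0, -0.14], [-0.028, 0, -0.278], [-0.072, 0, -0.41], [-0.137, 0, -0.534], [-0.218, 0, -0.648], [-0.316, 0, -0.748], [-0.428, 0, -0.832], [-0.551, 0, -0.899], [-0.683, 0, -0.946], [-0.774, 0, -0.966], [-0.774, 0, -0.966], [-0.774, 0, -0.966]], "dr": [[0, 0, 0], [0, 0, 0], [0, 0, 0], [0, 0, 0], [0, 0, 0], [0, 0, 0], [0, 0, 0], [0, 0, 0], [0, 0, 0], [0, 0, 0], [0, 0, 0], [0, 0, 0]]}}

```text
clock: 5.43
eef_pos: [0.6403, 0.0268, 0.2092]
tool_rot: [-0.033, 0.999, 0.001, 0.0]
wrist_force: [-2.1, 5.5, 6.5]
finger_gap: 0.303
gripper_force: 30.1
```

>>> {"api": "arm_command", "payload": {"xyz": [[-0.08, 0, -0.01], [-0.16, 0, -0.014], [-0.23, 0, -0.01], [-0.3, 0, -0.003], [-0.3, 0, -0.003], [-0.3, 0, -0.003], [-0.3, 0, -0.003]], "dr": [[0, 0, 0], [0, 0, 0], [0, 0, 0], [0, 0, 0], [0, 0, 0], [0, 0, 0], [0, 0, 0]]}}

```text
clock: 6.02
eef_pos: [0.6848, 0.0295, 0.2094]
tool_rot: [-0.033, 0.999, 0.001, 0.001]
wrist_force: [0.1, 6.0, 4.5]
finger_gap: 0.306
gripper_force: 30.1
```

Run:
```python
from h import *
d=snap('scene','s2'); go([.694,.03,.206])
```

```text
units [-0.062 -0.001  0.023] drz 0.0009 | at [0.6846 0.0295 0.2094] yaw 0.066 tilt 0.12 t 6.1 q [-0.52  0.46  0.59  1.41 -0.26  1.35  1.71]
```

View pics/s2.png

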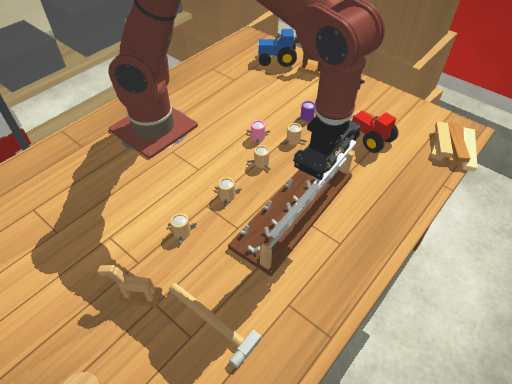

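>>> {"api": "arm_command", "payload": {"xyz": [[0, 0, 0], [0, 0, 0], [0, 0, 0], [0, 0, 0], [0, 0, 0], [0, 0, 0], [0, 0, -0.2], [0, 0, -0.35], [0, 0, -0.5], [0, 0, -0.5], [0, 0, -0.5], [0, 0, -0.5]], "dr": [[0, 0, 0], [0, 0, 0], [0, 0, 0], [0, 0, 0], [0, 0, 0], [0, 0, 0], [0, 0, 0], [0, 0, 0], [0, 0, 0], [0, 0, 0], [0, 0, 0], [0, 0, 0]], "grip": 1}}

```text
clock: 7.07
eef_pos: [0.684, 0.0277, 0.2832]
tool_rot: [-0.032, 0.999, -0.0, -0.0]
wrist_force: [0.2, 0.4, -0.4]
finger_gap: 0.993
gripper_force: 0.0
```

>>> {"api": "arm_command", "payload": {"xyz": [[0.2, 0, 0], [0.4, 0, 0], [0.6, 0, 0], [0.8, 0, 0], [1, 0, 0], [1, 0, 0]], "dr": [[0, 0, 0], [0, 0, 0], [0, 0, 0], [0, 0, 0], [0, 0, 0], [0, 0, 0]]}}

```text
clock: 7.57
eef_pos: [0.5299, 0.0173, 0.283]
tool_rot: [-0.032, 0.999, 0.001, -0.002]
wrist_force: [1.1, 0.0, 0.6]
finger_gap: 1.003
gripper_force: 0.0
```

>>> {"api": "arm_command", "payload": {"xyz": [[0.2, 0, 0], [0.4, 0, 0], [0.5, 0, 0.1], [0.5, 0, 0.1], [0.5, 0, 0.1]], "dr": [[0, 0, 0], [0, 0, 0], [0, 0, 0], [0, 0, 0], [0, 0, 0]]}}

```text
clock: 7.98
eef_pos: [0.4589, 0.0136, 0.2681]
tool_rot: [-0.032, 0.999, 0.0, -0.001]
wrist_force: [-0.4, 0.3, -0.1]
finger_gap: 1.0
gripper_force: 0.0
```

Run:
```python
from h import *
d=snap('wrist','w3'); snap('top','t3'); go([.42,.112,.2])
w=cv2.imread('pics/w3.png');cv2.imwrite('pics/w3b.png',cv2.resize(w,(800,600),interpolation=2))
```

```text
units [0.226 0.672 0.46 ] drz 0.0004 | at [0.4604 0.0135 0.269 ] yaw 0.064 tilt 0.02 t 8.1 q [-0.73 -0.12  0.55  1.85  0.07  1.39  1.45]
```

View pics/w3b.png

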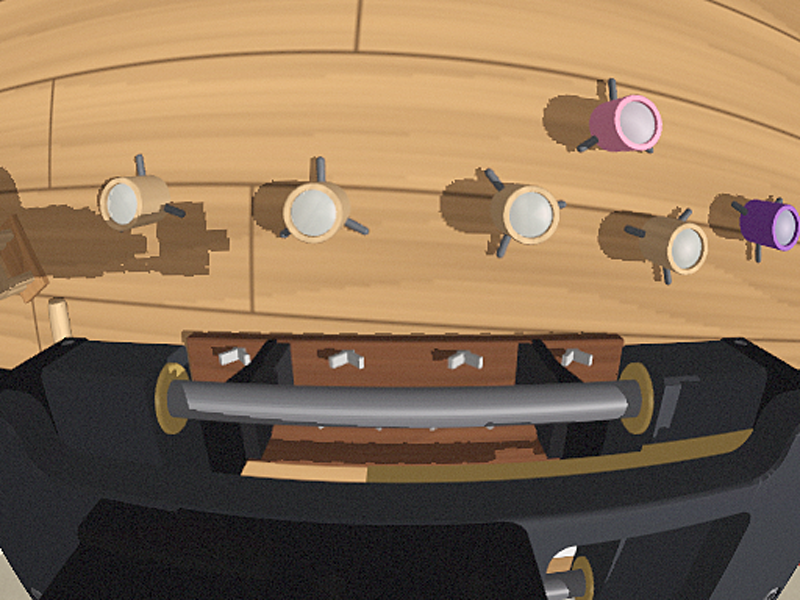

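Wrist view, 800×600: rims at (123,203), (313,213), (530,214) and (686,248). Pin tips are visible, and the vees are at row 358. The wooden barrels fit the description; the pink (638,123) and purple (786,226) do not.

```bash
cat >> h.py <<'E'
def pins(d,c,tips,fish,k,z=0.0):
    c=onz(d,c[0]*k,c[1]*k,.058+z,fish)[:2]; out=[]
    for t in tips:
        p=onz(d,t[0]*k,t[1]*k,.009+z,fish)[:2]-c; out.append((round(float(np.hypot(*p)),3),round(float(np.degrees(np.arctan2(p[1],p[0])))%120,1)))
    print(c.round(4),out)
E
python3 - <<'E'
from h import *
d=snap('wrist')
k=.64
pins(d,(123,203),[(140,158),(183,213)],1,k)
pins(d,(313,213),[(319,158),(368,232),(284,236)],1,k)
pins(d,(530,214),[(488,170),(500,256),(565,205)],1,k)
pins(d,(686,248),[(627,229),(669,282),(689,211)],1,k)
for u in (188,405,622): print('front edge',onz(d,u*k,335*k,.02,1).round(4))
for u in (236,347,465,577): print('vee',onz(d,u*k,358*k,.038,1).round(4))
t=snap('top')
pins(t,(256,347),[(253,328),(283,351),(247,367)],0,k)
pins(t,(340,352),[(349,333),(325,358),(361,370)],0,k)
pins(t,(434,345),[(412,339),(436,370)],0,k)
pins(t,(532,346),[(506,343),(536,370),(546,333)],0,k)
E
```

```text
[ 0.4185 -0.2446] [(0.043, 75.6), (0.042, 70.4)]
[ 0.4246 -0.062 ] [(0.046, 67.5), (0.047, 64.8), (0.046, 67.0)]
[0.4132 0.1152] [(0.045, 101.6), (0.047, 106.5), (0.048, 100.3)]
[0.4267 0.2742] [(0.042, 21.4), (0.047, 24.6), (0.046, 16.9)]
front edge [ 0.5554 -0.2     0.02  ]
front edge [0.538  0.0203 0.02  ]
front edge [0.5268 0.2415 0.02  ]
vee [ 0.5672 -0.1406  0.038 ]
vee [ 0.5577 -0.032   0.038 ]
vee [0.5507 0.0766 0.038 ]
vee [0.5462 0.1871 0.038 ]
[0.4231 0.2701] [(0.044, 20.7), (0.043, 23.3), (0.044, 22.7)]
[0.4108 0.1123] [(0.043, 100.4), (0.034, 103.5), (0.049, 108.6)]
[ 0.4207 -0.0649] [(0.043, 68.0), (0.045, 66.9)]
[ 0.4154 -0.2499] [(0.042, 76.1), (0.046, 79.4), (0.048, 66.7)]
```

```bash
cat >> h.py <<'E'
O=np.array([.5925,.0243,0])
def rims():
    d=snap('top'); im=d['image'];hsv=cv2.cvtColor(im,cv2.COLOR_RGB2HSV).astype(int)
    m=((hsv[...,1]<45)&(hsv[...,2]>100)&(hsv[...,2]<160)).astype(np.uint8)
    n,l,st,c=cv2.connectedComponentsWithStats(m)
    for i in range(1,n):
        if 70<st[i,4]<260 and .8<st[i,2]/st[i,3]<1.25:
            u,v=c[i];print('rim',(onz(d,u,v,.058)[:2]+[.002,.002]).round(4),st[i,4],'if seated',(onz(d,u,v,.081)[:2]+[.002,.002]).round(4))
def nest(i,z): 
    y={1:-.165,2:-.055,3:.055,4:.165}[i]; return O+np.array([-y*np.sin(YAW),y*np.cos(YAW),z])
E
python3 - <<'E'
from h import *
rims(); go([.4235,-.063,.15],.122)
E
```

```text
rim [0.4252 0.2749] 113 if seated [0.4235 0.2705]
rim [ 0.4175 -0.2466] 113 if seated [ 0.4159 -0.2421]
rim [0.4118 0.1153] 110 if seated [0.4103 0.1136]
rim [0.3881 0.4089] 105 if seated [0.387  0.4021]
rim [0.3199 0.205 ] 105 if seated [0.32   0.2017]
units [ 0.279 -0.492  0.794] drz -0.0185 | at [0.4605 0.0134 0.269 ] yaw 0.064 tilt 0.05 t 8.2 q [-0.73 -0.12  0.55  1.85  0.07  1.39  1.45]
```

>>> {"api": "arm_command", "payload": {"xyz": [[0.05, -0.1, 0.1], [0.1, -0.2, 0.25], [0.18, -0.32, 0.4], [0.28, -0.49, 0.55], [0.28, -0.49, 0.67], [0.28, -0.49, 0.79], [0.28, -0.49, 0.79], [0.28, -0.49, 0.79]], "dr": [[0, 0, -0.0185], [0, 0, -0.0185], [0, 0, -0.0185], [0, 0, -0.0185], [0, 0, -0.0185], [0, 0, -0.0185], [0, 0, -0.0185], [0, 0, -0.0185]]}}

```text
clock: 8.9
eef_pos: [0.4224, -0.0629, 0.1504]
tool_rot: [-0.061, 0.998, -0.001, -0.001]
wrist_force: [0.3, 0.2, 1.0]
finger_gap: 1.003
gripper_force: 0.0
```

Run:
```python
from h import *
d=snap('wrist','w4'); go([.4235,-.063,.024],.122); print(proj(d,[.4235,-.063,.058],1))
```

```text
units [-0.002 -0.002  0.848] drz 0.0001 | at [ 0.4231 -0.0627  0.1512] yaw 0.122 tilt 0.05 t 8.9 q [-0.66 -0.13  0.67  2.09  0.09  1.15  1.66]
(np.float64(257.31701075890373), np.float64(194.09020456251736))
```

View pics/w4.png

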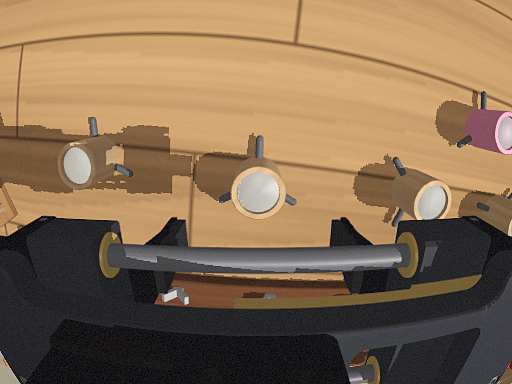

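Barrel 3's rim is centred at (258,191) between the fingers, with one pin straight up in the image as expected. I grasp it.

>>> {"api": "arm_command", "payload": {"xyz": [[0.01, 0, 0.2], [0.01, 0, 0.4], [0.01, 0, 0.55], [0.01, 0, 0.7], [0.01, 0, 0.78], [0.01, 0, 0.845], [0.01, 0, 0.845], [0.01, 0, 0.845]], "dr": [[0, 0, 0], [0, 0, 0], [0, 0, 0], [0, 0, 0], [0, 0, 0], [0, 0, 0], [0, 0, 0], [0, 0, 0]]}}

```text
clock: 9.62
eef_pos: [0.4218, -0.0628, 0.0243]
tool_rot: [-0.061, 0.998, -0.0, 0.0]
wrist_force: [-0.4, 0.1, 0.8]
finger_gap: 1.002
gripper_force: 0.0
```

>>> {"api": "arm_command", "payload": {"xyz": [[0, 0, 0], [0, 0, 0], [0, 0, 0], [0, 0, 0], [0, 0, 0], [0, 0, 0], [0, 0, 0], [0, 0, 0], [0, 0, 0], [0, 0, 0]], "dr": [[0, 0, 0], [0, 0, 0], [0, 0, 0], [0, 0, 0], [0, 0, 0], [0, 0, 0], [0, 0, 0], [0, 0, 0], [0, 0, 0], [0, 0, 0]], "grip": -1}}

```text
clock: 10.45
eef_pos: [0.4211, -0.0629, 0.0238]
tool_rot: [-0.061, 0.998, 0.0, 0.0]
wrist_force: [-0.4, -0.2, 4.3]
finger_gap: 0.571
gripper_force: 30.0
```

Run:
```python
from h import *
s=read_state();print(s['eef_pos'],s['finger_gap'],s['gripper_force'],s['wrist_force']); go(nest(2,.12)); print(nest(2,0))
```

```text
[ 0.42108939 -0.06285825  0.02378263] 0.5712665845442255 30.00000333879143 [-0.43757797 -0.15716369  4.3459701 ]
units [-1.183  0.071 -0.641] drz 0.0189 | at [ 0.4211 -0.0629  0.0238] yaw 0.122 tilt 0.0 t 10.4 q [-0.64  0.1   0.72  2.23 -0.09  0.84  1.84]
[ 0.59596271 -0.03059089  0.        ]
```

>>> {"api": "arm_command", "payload": {"xyz": [[0, 0, -0.2], [0, 0, -0.4], [0, 0, -0.64], [-0.2, 0, -0.64], [-0.4, 0, -0.64], [-0.6, 0.02, -0.64], [-0.8, 0.04, -0.64], [-1, 0.07, -0.64], [-1, 0.07, -0.64], [-1, 0.07, -0.64]], "dr": [[0, 0, 0], [0, 0, 0], [0, 0, 0], [0, 0, 0.01], [0, 0, 0.019], [0, 0, 0.019], [0, 0, 0.019], [0, 0, 0.019], [0, 0, 0.019], [0, 0, 0.019]]}}

```text
clock: 11.28
eef_pos: [0.5691, -0.0337, 0.1184]
tool_rot: [-0.032, 0.999, -0.001, -0.001]
wrist_force: [-0.6, -0.2, -2.7]
finger_gap: 0.568
gripper_force: 30.0
```

Run:
```python
from h import *
go(nest(2,.12)); print(read_state()['finger_gap'])
snap('scene','s5')
im=cv2.imread('pics/s5.png')[130:290,200:380]; cv2.imwrite('pics/s5b.png',cv2.resize(im,(675,600),interpolation=2))
```

```text
units [-0.18   0.009 -0.011] drz 0.0002 | at [ 0.5691 -0.0337  0.1184] yaw 0.064 tilt 0.16 t 11.3 q [-0.63  0.3   0.73  1.82 -0.22  1.11  1.81]
0.5684827896690403
```

View pics/s5b.png

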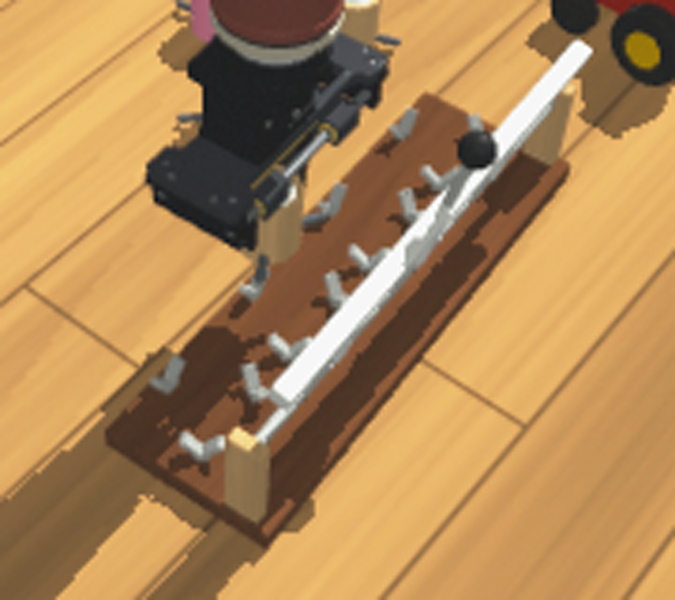

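>>> {"api": "arm_command", "payload": {"xyz": [[-0.1, 0.009, 0], [-0.18, 0.009, 0], [-0.18, 0.009, 0.1], [-0.18, 0.009, 0.2], [-0.18, 0.009, 0.3], [-0.18, 0.009, 0.38], [-0.18, 0.009, 0.43], [-0.18, 0.009, 0.46], [-0.18, 0.009, 0.46], [-0.18, 0.009, 0.46]], "dr": [[0, 0, 0], [0, 0, 0], [0, 0, 0], [0, 0, 0], [0, 0, 0], [0, 0, 0], [0, 0, 0], [0, 0, 0], [0, 0, 0], [0, 0, 0]]}}

```text
clock: 12.17
eef_pos: [0.5956, -0.0312, 0.0511]
tool_rot: [-0.031, 1.0, 0.0, 0.0]
wrist_force: [-0.5, 0.1, -1.4]
finger_gap: 0.57
gripper_force: 30.0
```

Run:
```python
from h import *
go(nest(2,.047)); s=read_state(); print(s['wrist_force'],s['torque'])
```

```text
units [-0.003  0.004  0.027] drz -0.0002 | at [ 0.5956 -0.0312  0.0511] yaw 0.062 tilt 0.02 t 12.2 q [-0.57  0.44  0.68  1.81 -0.32  1.    1.88]
[-0.45007065  0.07787718 -1.38126325] [-0.01675451  0.04525359  0.07703703]
```

>>> {"api": "arm_command", "payload": {"xyz": [[0, 0, 0.015], [0, 0, 0.02], [0, 0, 0.02], [0, 0, 0.02]], "dr": [[0, 0, 0], [0, 0, 0], [0, 0, 0], [0, 0, 0]]}}

```text
clock: 12.5
eef_pos: [0.5959, -0.0311, 0.0484]
tool_rot: [-0.031, 1.0, 0.0, 0.0]
wrist_force: [-2.1, -0.0, 5.4]
finger_gap: 0.565
gripper_force: 30.0
```

Run:
```python
from h import *
go(nest(2,.047)); s=read_state(); print(s['wrist_force'],s['torque'])
```

```text
units [-0.001  0.003  0.01 ] drz -0.0001 | at [ 0.5959 -0.0311  0.0484] yaw 0.063 tilt 0.06 t 12.5 q [-0.57  0.44  0.68  1.81 -0.33  1.    1.88]
[-2.09233777 -0.00972658  5.41219875] [0.22093471 0.46131624 0.15867207]
```

>>> {"api": "arm_command", "payload": {"xyz": [[0, 0, 0], [0, 0, 0], [0, 0, 0], [0, 0, 0], [0, 0, 0], [0, 0, 0], [0, 0, -0.2], [0, 0, -0.4], [0, 0, -0.65], [0, 0, -0.65], [0, 0, -0.65]], "dr": [[0, 0, 0], [0, 0, 0], [0, 0, 0], [0, 0, 0], [0, 0, 0], [0, 0, 0], [0, 0, 0], [0, 0, 0], [0, 0, 0], [0, 0, 0], [0, 0, 0]], "grip": 1}}

```text
clock: 13.42
eef_pos: [0.597, -0.0312, 0.1474]
tool_rot: [-0.031, 1.0, 0.0, 0.002]
wrist_force: [0.1, 0.3, -0.5]
finger_gap: 0.998
gripper_force: 0.0
```

Run:
```python
from h import *
d=snap('wrist','w6'); print(proj(d,nest(2,.081),1)); rims(); go([.4125,.115,.146],np.radians(43))
im=cv2.imread('pics/w6.png')[120:290,150:390]; cv2.imwrite('pics/w6b.png',cv2.resize(im,(800,567),interpolation=2))
```

```text
(np.float64(258.1778312218245), np.float64(200.32830394960072))
rim [0.4253 0.2744] 107 if seated [0.4236 0.2699]
rim [ 0.4172 -0.247 ] 109 if seated [ 0.4156 -0.2426]
rim [0.4119 0.1147] 105 if seated [0.4104 0.113 ]
rim [0.3882 0.4072] 92 if seated [0.3872 0.4005]
rim [0.32   0.2044] 99 if seated [0.3201 0.2012]
units [ 1.154  1.047 -0.008] drz -0.2189 | at [ 0.5951 -0.0309  0.1446] yaw 0.063 tilt 0.04 t 13.5 q [-0.62  0.33  0.73  1.73 -0.24  1.17  1.81]
```

View pics/w6b.png

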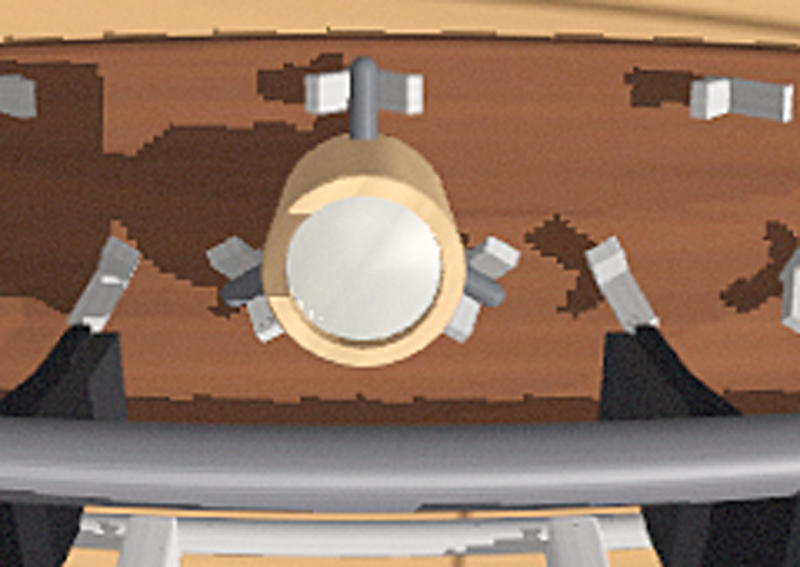

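Crop: the barrel in nest 2 sits with a pin in the vee at (365,95) and the other pins in the vees at (245,285) and (485,285). The rim is within about 1 mm of the prediction. Next is barrel 2.

>>> {"api": "arm_command", "payload": {"xyz": [[0.15, 0.15, 0], [0.3, 0.3, 0], [0.45, 0.45, 0], [0.6, 0.6, 0], [0.8, 0.8, 0], [1, 1, 0], [1, 1, 0], [1, 1, 0]], "dr": [[0, 0, -0.03], [0, 0, -0.07], [0, 0, -0.1], [0, 0, -0.14], [0, 0, -0.18], [0, 0, -0.219], [0, 0, -0.219], [0, 0, -0.219]]}}

```text
clock: 14.18
eef_pos: [0.4342, 0.1108, 0.1441]
tool_rot: [-0.369, 0.93, 0.0, -0.001]
wrist_force: [1.9, -1.0, 0.3]
finger_gap: 0.999
gripper_force: 0.0
```

Run:
```python
from h import *
go([.4115,.1145,.146],np.radians(43)); d=snap('wrist')
im=d['image'];hsv=cv2.cvtColor(im,cv2.COLOR_RGB2HSV).astype(int)
m=((hsv[...,1]<45)&(hsv[...,2]>120)).astype(np.uint8);n,l,st,c=cv2.connectedComponentsWithStats(m)
for i in range(1,n):
    if 600<st[i,4]<4000: print(c[i].round(1),st[i],onz(d,*c[i],.058,1).round(4))
```

```text
units [ 0.094  0.122 -0.012] drz 0.0015 | at [0.4342 0.1108 0.1441] yaw 0.755 tilt 0.11 t 14.2 q [-0.89 -0.05  0.54  2.06  0.02  1.13  1.96]
[413.  175.5] [398 157  31  38 924] [0.3205 0.2054 0.058 ]
[279.3 179. ] [ 258  159   44   41 1431] [0.4112 0.1153 0.058 ]
```

>>> {"api": "arm_command", "payload": {"xyz": [[0.05, 0.06, 0], [0.096, 0.124, 0.05], [0.096, 0.124, 0.2], [0.096, 0.124, 0.35], [0.096, 0.124, 0.5], [0.096, 0.124, 0.65], [0.096, 0.124, 0.74], [0.096, 0.124, 0.8], [0.096, 0.124, 0.8], [0.096, 0.124, 0.8]], "dr": [[0, 0, 0], [0, 0, 0], [0, 0, 0], [0, 0, 0], [0, 0, 0], [0, 0, 0], [0, 0, 0], [0, 0, 0], [0, 0, 0], [0, 0, 0]]}}

```text
clock: 15.07
eef_pos: [0.4136, 0.1121, 0.025]
tool_rot: [-0.366, 0.931, -0.001, -0.001]
wrist_force: [0.2, 0.6, 0.5]
finger_gap: 1.002
gripper_force: 0.0
```

>>> {"api": "arm_command", "payload": {"xyz": [[0, 0, 0], [0, 0, 0], [0, 0, 0], [0, 0, 0], [0, 0, 0], [0, 0, 0], [0, 0, 0], [0, 0, 0], [0, 0, 0], [0, 0, 0]], "dr": [[0, 0, 0], [0, 0, 0], [0, 0, 0], [0, 0, 0], [0, 0, 0], [0, 0, 0], [0, 0, 0], [0, 0, 0], [0, 0, 0], [0, 0, 0]], "grip": -1}}

```text
clock: 15.9
eef_pos: [0.4131, 0.1133, 0.0253]
tool_rot: [-0.367, 0.93, 0.0, -0.0]
wrist_force: [-2.7, 1.8, 5.9]
finger_gap: 0.566
gripper_force: 30.0
```

>>> {"api": "arm_command", "payload": {"xyz": [[0, 0, -0.2], [0, 0, -0.4], [0, 0, -0.64], [0, 0, -0.64], [0, 0, -0.64], [0, 0, -0.64], [0, 0, -0.64], [0, 0, -0.64], [0, 0, -0.64], [0, 0, -0.64]], "dr": [[0, 0, 0], [0, 0, 0], [0, 0, 0], [0, 0, 0.035], [0, 0, 0.07], [0, 0, 0.105], [0, 0, 0.14], [0, 0, 0.175], [0, 0, 0.21], [0, 0, 0.2195]]}}

```text
clock: 16.73
eef_pos: [0.413, 0.1126, 0.1207]
tool_rot: [-0.027, 1.0, -0.0, -0.0]
wrist_force: [-0.4, 0.8, -2.1]
finger_gap: 0.569
gripper_force: 30.0
```

Run:
```python
from h import *
go(nest(3,.12)+[.0005,.0005,0])
rims()
```

```text
units [-1.164 -0.283  0.004] drz -0.0029 | at [0.413  0.1126 0.1207] yaw 0.054 tilt 0.04 t 16.7 q [-0.89 -0.06  0.5   2.12  0.04  1.07  1.23]
rim [ 0.6016 -0.0312] 114 if seated [ 0.5969 -0.0305]
rim [0.4254 0.2746] 110 if seated [0.4236 0.2702]
rim [ 0.4174 -0.2469] 128 if seated [ 0.4158 -0.2424]
rim [0.3881 0.4083] 99 if seated [0.387  0.4015]
rim [0.32   0.2048] 103 if seated [0.32   0.2016]
```

>>> {"api": "arm_command", "payload": {"xyz": [[-0.2, -0.05, 0], [-0.4, -0.1, 0], [-0.6, -0.2, 0], [-0.8, -0.28, 0], [-1, -0.283, 0], [-1, -0.283, 0], [-1, -0.283, 0]], "dr": [[0, 0, -0.003], [0, 0, -0.003], [0, 0, -0.003], [0, 0, -0.003], [0, 0, -0.003], [0, 0, -0.003], [0, 0, -0.003]]}}

```text
clock: 17.37
eef_pos: [0.5662, 0.079, 0.12]
tool_rot: [-0.035, 0.999, -0.001, -0.001]
wrist_force: [-0.9, 0.8, -2.4]
finger_gap: 0.568
gripper_force: 30.0
```

Run:
```python
from h import *
go(nest(3,.0497)+[.0005,.0005,0])
```

```text
units [-0.156 -0.005  0.469] drz 0.0024 | at [0.5662 0.079  0.12  ] yaw 0.071 tilt 0.16 t 17.4 q [-0.74  0.28  0.61  1.81 -0.18  1.11  1.58]
```

>>> {"api": "arm_command", "payload": {"xyz": [[-0.1, -0.005, 0], [-0.156, -0.005, 0], [-0.156, -0.005, 0.1], [-0.156, -0.005, 0.2], [-0.156, -0.005, 0.3], [-0.156, -0.005, 0.38], [-0.156, -0.005, 0.44], [-0.156, -0.005, 0.469], [-0.156, -0.005, 0.469], [-0.156, -0.005, 0.469]], "dr": [[0, 0, 0.002], [0, 0, 0.002], [0, 0, 0.002], [0, 0, 0.002], [0, 0, 0.002], [0, 0, 0.002], [0, 0, 0.002], [0, 0, 0.002], [0, 0, 0.002], [0, 0, 0.002]]}}

```text
clock: 18.2
eef_pos: [0.589, 0.0807, 0.0511]
tool_rot: [-0.032, 0.999, 0.0, 0.0]
wrist_force: [-0.3, -1.3, -1.1]
finger_gap: 0.568
gripper_force: 30.0
```

Run:
```python
from h import *
go(nest(3,.048)+[.0005,.0005,0]);s=read_state(); print(s['wrist_force'],s['torque'])
```

```text
units [-0.003 -0.007  0.021] drz 0.0004 | at [0.589  0.0807 0.0511] yaw 0.064 tilt 0.01 t 18.2 q [-0.68  0.41  0.58  1.81 -0.27  0.99  1.64]
[-0.33961296 -1.25337841 -1.14104546] [ 0.06613049 -0.00757108  0.02229875]
```

Release, rise and look.

>>> {"api": "arm_command", "payload": {"xyz": [[0, 0, 0.01], [0, 0, 0.01], [0, 0, 0.01], [0, 0, 0.01], [0, 0, 0.01], [0, 0, 0.01], [0, 0, -0.2], [0, 0, -0.4], [0, 0, -0.64], [0, 0, -0.64], [0, 0, -0.64]], "dr": [[0, 0, 0], [0, 0, 0], [0, 0, 0], [0, 0, 0], [0, 0, 0], [0, 0, 0], [0, 0, 0], [0, 0, 0], [0, 0, 0], [0, 0, 0], [0, 0, 0]], "grip": 1}}

```text
clock: 19.12
eef_pos: [0.5903, 0.0809, 0.1491]
tool_rot: [-0.032, 0.999, 0.001, 0.002]
wrist_force: [0.0, -0.4, -0.6]
finger_gap: 0.998
gripper_force: 0.0
```

Run:
```python
from h import *
d=snap('wrist','w7'); print(proj(d,nest(3,.081),1)); rims(); go([.425,.274,.146],np.radians(-38.5))
im=cv2.imread('pics/w7.png')[120:290,150:390]; cv2.imwrite('pics/w7b.png',cv2.resize(im,(800,567),interpolation=2))
```

```text
(np.float64(255.30071214670093), np.float64(199.15538610323927))
rim [ 0.6013 -0.0332] 111 if seated [ 0.5966 -0.0324]
rim [0.4253 0.2744] 107 if seated [0.4236 0.2699]
rim [ 0.4172 -0.247 ] 109 if seated [ 0.4156 -0.2426]
rim [0.3882 0.4072] 92 if seated [0.3872 0.4005]
rim [0.3201 0.2046] 98 if seated [0.3202 0.2014]
units [1.005 1.355 0.003] drz 0.2344 | at [0.5885 0.0808 0.1463] yaw 0.064 tilt 0.04 t 19.2 q [-0.72  0.31  0.62  1.73 -0.19  1.17  1.59]
```

View pics/w7b.png

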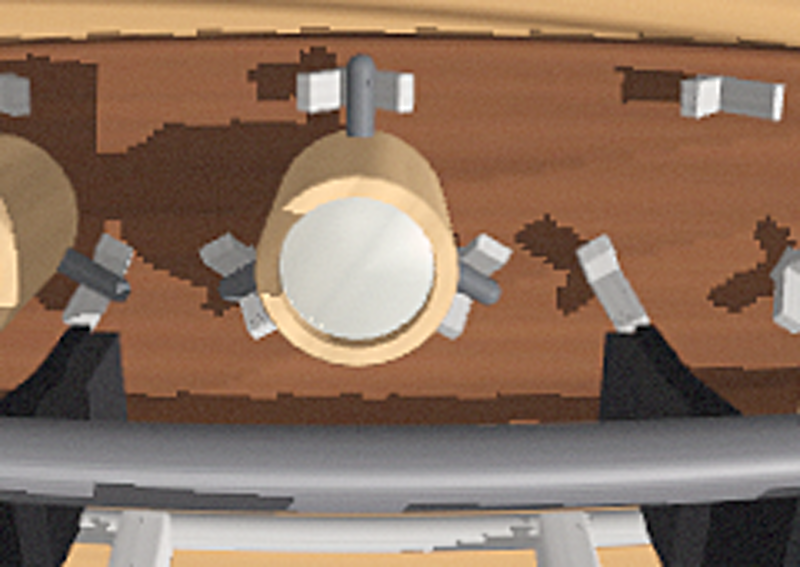

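The barrel in nest 3 sits in its vees; the front pin at (361,95) may be slightly off the middle of its vee. I compare the two pictures numerically.

Run:
```python
from h import *
for f in('w6','w7'):
    g=cv2.cvtColor(cv2.imread(f'pics/{f}.png'),cv2.COLOR_BGR2GRAY)
    for r in(142,146,150,154): print(f,r,g[r,236:282].tolist())
    hsv=cv2.cvtColor(cv2.imread(f'pics/{f}.png'),cv2.COLOR_BGR2HSV).astype(int)
    m=((hsv[...,1]<45)&(hsv[...,2]>120)).astype(np.uint8); m[:165]=0
    n,l,st,c=cv2.connectedComponentsWithStats(m)
    for i in range(1,n):
        if 900<st[i,4]<3000: print(c[i].round(1),st[i])
```

```text
w6 142 [60, 70, 65, 61, 65, 81, 117, 113, 113, 115, 162, 164, 188, 192, 216, 212, 220, 230, 229, 55, 91, 110, 130, 145, 160, 146, 139, 128, 128, 138, 129, 135, 130, 127, 129, 119, 136, 161, 157, 158, 143, 102, 109, 111, 111, 113]
w6 146 [57, 69, 66, 63, 57, 93, 167, 156, 154, 184, 239, 232, 230, 231, 231, 232, 232, 238, 241, 45, 93, 113, 128, 143, 158, 147, 141, 130, 136, 134, 137, 133, 134, 129, 129, 137, 200, 240, 236, 233, 196, 96, 107, 112, 106, 109]
w6 150 [58, 58, 58, 60, 56, 96, 164, 155, 153, 186, 238, 229, 228, 229, 228, 229, 234, 234, 111, 64, 91, 115, 123, 147, 160, 146, 140, 127, 130, 131, 129, 131, 130, 130, 128, 132, 197, 240, 232, 231, 197, 94, 112, 114, 114, 112]
w6 154 [116, 115, 115, 114, 111, 108, 118, 120, 129, 107, 109, 106, 70, 47, 53, 55, 59, 59, 61, 76, 89, 113, 127, 147, 162, 146, 142, 114, 113, 112, 111, 116, 112, 110, 112, 122, 145, 162, 137, 136, 117, 107, 113, 115, 112, 118]
[258.6 199.9] [ 236  179   46   43 1580]
[252.9 283.7] [ 172  274  174   34 2396]
w7 142 [67, 57, 57, 125, 137, 132, 134, 197, 207, 207, 214, 225, 220, 221, 235, 243, 124, 130, 58, 84
[... 244 characters left out ...]
 136, 151, 143, 134, 128, 132, 132, 132, 126, 132, 121, 166, 225, 235, 237, 225, 128, 99, 111, 112, 112, 107, 107, 112]
w7 150 [97, 112, 110, 149, 157, 150, 154, 220, 229, 227, 228, 227, 228, 230, 235, 235, 124, 130, 66, 86, 108, 126, 136, 152, 147, 133, 129, 130, 130, 133, 128, 131, 117, 178, 239, 231, 234, 224, 129, 102, 106, 107, 109, 113, 110, 105]
w7 154 [106, 105, 109, 106, 106, 104, 39, 76, 46, 45, 51, 53, 54, 57, 56, 68, 115, 107, 66, 90, 109, 125, 135, 153, 148, 136, 116, 103, 107, 103, 108, 108, 104, 104, 108, 92, 98, 97, 110, 111, 105, 108, 108, 107, 107, 105]
[130.8 198.5] [ 113  179   37   40 1165]
[256.6 199.9] [ 234  179   46   43 1547]
[252.1 282.8] [ 173  273  172   34 2460]
```

>>> {"api": "arm_command", "payload": {"xyz": [[0.15, 0.15, 0], [0.3, 0.3, 0], [0.45, 0.5, 0], [0.6, 0.65, 0], [0.8, 0.8, 0], [0.9, 0.9, 0], [1, 1, 0], [1, 1, 0], [1, 1, 0]], "dr": [[0, 0, 0.035], [0, 0, 0.07], [0, 0, 0.1], [0, 0, 0.14], [0, 0, 0.17], [0, 0, 0.2], [0, 0, 0.234], [0, 0, 0.234], [0, 0, 0.234]]}}

```text
clock: 19.97
eef_pos: [0.4282, 0.2213, 0.1458]
tool_rot: [0.327, 0.945, -0.001, -0.001]
wrist_force: [0.7, 0.2, -0.1]
finger_gap: 1.003
gripper_force: 0.0
```

```bash
cat >> h.py <<'E'
def wr(f=None,z=.058):
    d=snap('wrist',f);im=d['image'];hsv=cv2.cvtColor(im,cv2.COLOR_RGB2HSV).astype(int)
    m=((hsv[...,1]<45)&(hsv[...,2]>120)).astype(np.uint8);n,l,st,c=cv2.connectedComponentsWithStats(m)
    for i in range(1,n):
        if 500<st[i,4]<4000: print('wr',c[i].round(1),st[i],onz(d,*c[i],z,1).round(4))
    return d
E
python3 - <<'E'
from h import *
go([.425,.274,.146],np.radians(-38.5));wr()
E
```

```text
units [ 0.234  0.263 -0.002] drz 0.0015 | at [0.4282 0.2213 0.1458] yaw -0.667 tilt 0.1 t 20.0 q [-1.13  0.04  0.58  1.98 -0.02  1.13  0.36]
wr [394.8  34.6] [ 378   16   35   39 1025] [0.3872 0.4086 0.058 ]
wr [169.  108.1] [ 149   87   40   43 1348] [0.3204 0.2087 0.058 ]
wr [305.7 152.8] [ 285  132   43   43 1442] [0.424  0.2761 0.058 ]
wr [255.5 258.9] [ 107  249  297   19 2859] [0.4766 0.1797 0.058 ]
```

>>> {"api": "arm_command", "payload": {"xyz": [[0.1, 0.1, 0], [0.242, 0.266, 0], [0.242, 0.266, 0], [0.242, 0.266, 0.2], [0.242, 0.266, 0.35], [0.242, 0.266, 0.5], [0.242, 0.266, 0.65], [0.242, 0.266, 0.74], [0.242, 0.266, 0.809], [0.242, 0.266, 0.809], [0.242, 0.266, 0.809]], "dr": [[0, 0, 0], [0, 0, 0], [0, 0, 0], [0, 0, 0], [0, 0, 0], [0, 0, 0], [0, 0, 0], [0, 0, 0], [0, 0, 0], [0, 0, 0], [0, 0, 0]]}}

```text
clock: 20.93
eef_pos: [0.4264, 0.2738, 0.0252]
tool_rot: [0.329, 0.944, -0.001, 0.0]
wrist_force: [-0.5, 0.4, 0.7]
finger_gap: 0.999
gripper_force: 0.0
```

>>> {"api": "arm_command", "payload": {"xyz": [[0, 0, 0], [0, 0, 0], [0, 0, 0], [0, 0, 0], [0, 0, 0], [0, 0, 0], [0, 0, 0], [0, 0, 0], [0, 0, 0], [0, 0, 0]], "dr": [[0, 0, 0], [0, 0, 0], [0, 0, 0], [0, 0, 0], [0, 0, 0], [0, 0, 0], [0, 0, 0], [0, 0, 0], [0, 0, 0], [0, 0, 0]], "grip": -1}}

```text
clock: 21.77
eef_pos: [0.426, 0.2747, 0.0256]
tool_rot: [0.329, 0.944, 0.0, 0.0]
wrist_force: [-0.5, 0.4, 3.1]
finger_gap: 0.572
gripper_force: 30.0
```

>>> {"api": "arm_command", "payload": {"xyz": [[0, 0, -0.2], [0, 0, -0.4], [0, 0, -0.64], [0, 0, -0.64], [0, 0, -0.64], [0, 0, -0.64], [0, 0, -0.64], [0, 0, -0.64], [0, 0, -0.64], [0, 0, -0.64], [0, 0, -0.64]], "dr": [[0, 0, 0], [0, 0, 0], [0, 0, 0], [0, 0, -0.035], [0, 0, -0.07], [0, 0, -0.105], [0, 0, -0.14], [0, 0, -0.175], [0, 0, -0.21], [0, 0, -0.2325], [0, 0, -0.2325]]}}

```text
clock: 22.68
eef_pos: [0.4257, 0.2742, 0.121]
tool_rot: [-0.031, 1.0, -0.0, -0.0]
wrist_force: [0.3, -0.0, -1.4]
finger_gap: 0.57
gripper_force: 30.0
```

Run:
```python
from h import *
go(nest(4,.12)+[.0005,0,0])
rims()
```

```text
units [-1.009 -0.633  0.007] drz -0.0001 | at [0.4257 0.2742 0.121 ] yaw 0.063 tilt 0.05 t 22.7 q [-1.11  0.12  0.49  1.96 -0.07  1.08  1.04]
rim [ 0.6017 -0.0315] 112 if seated [ 0.597  -0.0307]
rim [0.5957 0.0804] 104 if seated [0.5911 0.0792]
rim [ 0.4172 -0.2469] 110 if seated [ 0.4156 -0.2425]
rim [0.32   0.2045] 100 if seated [0.3201 0.2012]
```

>>> {"api": "arm_command", "payload": {"xyz": [[-0.2, -0.1, 0], [-0.4, -0.2, 0], [-0.6, -0.35, 0], [-0.8, -0.5, 0], [-0.95, -0.633, 0], [-1, -0.633, 0], [-1, -0.633, 0], [-1, -0.633, 0]], "dr": [[0, 0, 0], [0, 0, 0], [0, 0, 0], [0, 0, 0], [0, 0, 0], [0, 0, 0], [0, 0, 0], [0, 0, 0]]}}

```text
clock: 23.4
eef_pos: [0.5809, 0.1889, 0.1208]
tool_rot: [-0.029, 1.0, -0.0, -0.001]
wrist_force: [-0.6, 0.8, -2.4]
finger_gap: 0.566
gripper_force: 30.0
```

Run:
```python
from h import *
go(nest(4,.05)+[.0005,0,0])
```

```text
units [-0.012  0.     0.472] drz -0.0019 | at [0.5809 0.1889 0.1208] yaw 0.057 tilt 0.07 t 23.4 q [-0.85  0.36  0.57  1.71 -0.21  1.13  1.42]
```

>>> {"api": "arm_command", "payload": {"xyz": [[-0.012, 0, 0], [-0.012, 0, 0.1], [-0.012, 0, 0.2], [-0.012, 0, 0.3], [-0.012, 0, 0.38], [-0.012, 0, 0.44], [-0.012, 0, 0.472], [-0.012, 0, 0.472], [-0.012, 0, 0.472], [-0.012, 0, 0.472]], "dr": [[0, 0, -0.002], [0, 0, -0.002], [0, 0, -0.002], [0, 0, -0.002], [0, 0, -0.002], [0, 0, -0.002], [0, 0, -0.002], [0, 0, -0.002], [0, 0, -0.002], [0, 0, -0.002]]}}

```text
clock: 24.23
eef_pos: [0.5833, 0.1892, 0.0511]
tool_rot: [-0.033, 0.999, 0.0, 0.0]
wrist_force: [-0.5, 1.6, -2.5]
finger_gap: 0.567
gripper_force: 30.0
```

Run:
```python
from h import *
go(nest(4,.0486)+[.0005,0,0]);s=read_state(); print(s['wrist_force'],s['torque'])
```

```text
units [ 0.005 -0.001  0.017] drz 0.0009 | at [0.5833 0.1892 0.0511] yaw 0.066 tilt 0.04 t 24.2 q [-0.82  0.44  0.54  1.77 -0.27  1.01  1.46]
[-0.49122384  1.62613082 -2.50519194] [ 0.18182498 -0.17314752  0.05592843]
```

>>> {"api": "arm_command", "payload": {"xyz": [[0, 0, 0.01], [0, 0, 0.01], [0, 0, 0.01], [0, 0, 0.01], [0, 0, 0.01], [0, 0, 0.01], [0, 0, -0.2], [0, 0, -0.4], [0, 0, -0.64], [0, 0, -0.64], [0, 0, -0.64]], "dr": [[0, 0, 0], [0, 0, 0], [0, 0, 0], [0, 0, 0], [0, 0, 0], [0, 0, 0], [0, 0, 0], [0, 0, 0], [0, 0, 0], [0, 0, 0], [0, 0, 0]], "grip": 1}}

```text
clock: 25.15
eef_pos: [0.5845, 0.1892, 0.149]
tool_rot: [-0.033, 0.999, 0.001, 0.002]
wrist_force: [-0.5, 0.4, -0.1]
finger_gap: 1.002
gripper_force: 0.0
```

Run:
```python
from h import *
d=wr('w8',.081); print(proj(d,nest(4,.081),1)); rims(); go([.417,-.2465,.146],np.radians(12))
g=cv2.cvtColor(cv2.imread('pics/w8.png'),cv2.COLOR_BGR2GRAY)
for r in(146,150): print(g[r,232:282].tolist())
```

```text
wr [479.4  25.2] [469   9  22  33 529] [0.4002 0.3875 0.081 ]
wr [257.5 196.8] [ 235  175   46   44 1592] [0.5811 0.1892 0.081 ]
wr [ 39.5 196.1] [ 28 179  24  35 634] [ 0.596  -0.0274  0.081 ]
wr [132.3 198.3] [ 114  179   37   40 1157] [0.5899 0.0814 0.081 ]
wr [266.9 262. ] [ 118  251  283   22 3922] [0.6406 0.2013 0.081 ]
wr [227.8 282.5] [ 173  272  134   35 1773] [0.6651 0.1673 0.081 ]
(np.float64(257.1558965303292), np.float64(197.98326961510082))
rim [ 0.6016 -0.0323] 120 if seated [ 0.5968 -0.0316]
rim [0.5959 0.0791] 111 if seated [0.5913 0.078 ]
rim [ 0.4176 -0.2476] 121 if seated [ 0.416  -0.2431]
rim [0.3883 0.4071] 91 if seated [0.3872 0.4004]
units [ 1.293e+00 -2.823e+00  1.000e-03] drz -0.0457 | at [0.5827 0.1889 0.1461] yaw 0.066 tilt 0.04 t 25.2 q [-0.85  0.34  0.58  1.68 -0.2   1.18  1.42]
[51, 60, 54, 53, 56, 57, 53, 53, 63, 163, 154, 145, 159, 230, 225, 221, 221, 221, 222, 227, 232, 110, 52, 78, 99, 118, 133, 147, 146, 130, 124, 126, 126, 123, 125, 127, 124, 121, 129, 195, 233, 228, 229, 201, 77, 93, 95, 97, 95, 95]
[94, 94, 92, 89, 92, 96, 90, 90, 98, 159, 150, 130, 163, 230, 225, 225, 227, 229, 235, 240, 240, 114, 55, 73, 99, 117, 129, 149, 140, 128, 125, 130, 130, 130, 130, 128, 128, 122, 129, 188, 232, 228, 225, 186, 73, 94, 91, 89, 95, 90]
```

Run:
```python
from h import *
im=cv2.imread('pics/w8.png')[120:245,90:350]; cv2.imwrite('pics/w8b.png',cv2.resize(im,(800,385),interpolation=2))
```

```text
(no output)
```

View pics/w8b.png

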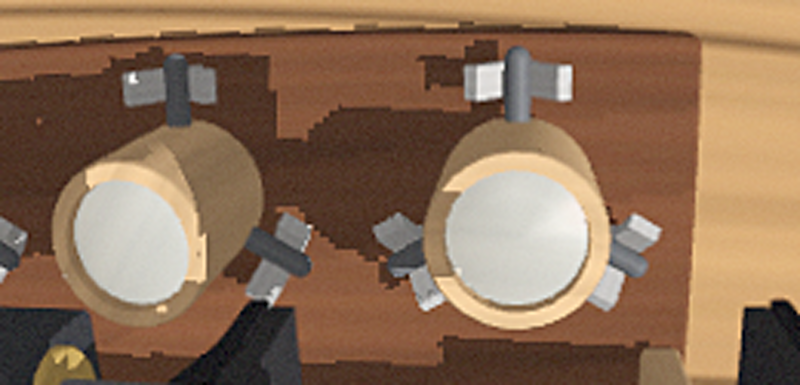

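The view shows both barrels with all visible pins in their vees: nest 4's front pin at (517,85) and side pins at (410,255) and (630,258). On to barrel 4.

>>> {"api": "arm_command", "payload": {"xyz": [[0.2, 0, 0], [0.43, -0.2, 0], [0.43, -0.4, 0], [0.43, -0.6, 0], [0.43, -0.8, 0], [0.43, -0.94, 0], [0.43, -0.94, 0]], "dr": [[0, 0, 0], [0, 0, 0], [0, 0, 0], [0, 0, 0], [0, 0, 0], [0, 0, 0], [0, 0, 0]]}}

```text
clock: 25.83
eef_pos: [0.5273, 0.0384, 0.1457]
tool_rot: [-0.03, 1.0, -0.001, -0.001]
wrist_force: [0.2, -0.4, 0.3]
finger_gap: 0.999
gripper_force: 0.0
```

>>> {"api": "arm_command", "payload": {"xyz": [[0.1, -0.2, 0], [0.2, -0.4, 0], [0.3, -0.6, 0], [0.43, -0.8, 0], [0.43, -0.94, 0], [0.43, -0.94, 0]], "dr": [[0, 0, 0], [0, 0, 0], [0, 0, 0], [0, 0, 0], [0, 0, 0], [0, 0, 0]]}}

```text
clock: 26.33
eef_pos: [0.4715, -0.1049, 0.146]
tool_rot: [-0.03, 1.0, -0.0, -0.0]
wrist_force: [0.6, -0.4, 0.2]
finger_gap: 1.0
gripper_force: 0.0
```

>>> {"api": "arm_command", "payload": {"xyz": [[0.1, -0.2, 0], [0.2, -0.4, 0], [0.3, -0.6, 0], [0.43, -0.8, 0], [0.43, -0.9, 0], [0.43, -0.9, 0], [0.43, -0.9, 0]], "dr": [[0, 0, -0.01], [0, 0, -0.02], [0, 0, -0.03], [0, 0, -0.045], [0, 0, -0.045], [0, 0, -0.045], [0, 0, -0.045]]}}

```text
clock: 26.92
eef_pos: [0.4173, -0.2396, 0.146]
tool_rot: [-0.103, 0.995, -0.0, -0.001]
wrist_force: [-0.2, 0.7, 0.1]
finger_gap: 0.998
gripper_force: 0.0
```

Run:
```python
from h import *
go([.417,-.2465,.0245],np.radians(12)); wr('w9'); rims()
```

```text
units [ 0.01  -0.044  0.81 ] drz -0.0011 | at [ 0.4173 -0.2396  0.146 ] yaw 0.206 tilt 0.08 t 26.9 q [-0.48  0.03  0.94  2.   -0.03  1.13  2.25]
wr [248.8 191.1] [ 228  171   43   41 1358] [ 0.416  -0.2477  0.058 ]
wr [322.3 261.9] [242 255 161  14 867] [ 0.4716 -0.1639  0.058 ]
rim [ 0.7911 -0.6173] 88 if seated [ 0.7831 -0.6065]
rim [ 0.6015 -0.0309] 116 if seated [ 0.5968 -0.0302]
rim [0.5952 0.0813] 112 if seated [0.5906 0.0801]
rim [0.5868 0.1909] 113 if seated [0.5823 0.1879]
rim [ 0.4197 -0.2431] 74 if seated [ 0.4181 -0.2387]
rim [0.3879 0.4089] 105 if seated [0.3868 0.4022]
rim [0.32   0.2057] 111 if seated [0.3201 0.2024]
```

>>> {"api": "arm_command", "payload": {"xyz": [[0.018, -0.049, 0], [0.018, -0.049, 0.1], [0.018, -0.049, 0.2], [0.018, -0.049, 0.35], [0.018, -0.049, 0.5], [0.018, -0.049, 0.65], [0.018, -0.049, 0.74], [0.018, -0.049, 0.81], [0.018, -0.049, 0.81], [0.018, -0.049, 0.81]], "dr": [[0, 0, 0], [0, 0, 0], [0, 0, 0], [0, 0, 0], [0, 0, 0], [0, 0, 0], [0, 0, 0], [0, 0, 0], [0, 0, 0], [0, 0, 0]]}}

```text
clock: 27.85
eef_pos: [0.4164, -0.2471, 0.0251]
tool_rot: [-0.104, 0.995, 0.0, -0.001]
wrist_force: [-0.1, 0.5, 0.4]
finger_gap: 0.998
gripper_force: 0.0
```

>>> {"api": "arm_command", "payload": {"xyz": [[0, 0, 0], [0, 0, 0], [0, 0, 0], [0, 0, 0], [0, 0, 0], [0, 0, 0], [0, 0, 0], [0, 0, 0], [0, 0, 0], [0, 0, 0]], "dr": [[0, 0, 0], [0, 0, 0], [0, 0, 0], [0, 0, 0], [0, 0, 0], [0, 0, 0], [0, 0, 0], [0, 0, 0], [0, 0, 0], [0, 0, 0]], "grip": -1}}

```text
clock: 28.68
eef_pos: [0.4164, -0.2478, 0.0253]
tool_rot: [-0.103, 0.995, -0.0, 0.0]
wrist_force: [-0.6, 0.9, 3.8]
finger_gap: 0.564
gripper_force: 30.0
```

>>> {"api": "arm_command", "payload": {"xyz": [[0, 0, -0.2], [0, 0, -0.4], [0, 0, -0.64], [0, 0, -0.64], [0, 0, -0.64], [0, 0, -0.64], [0, 0, -0.64]], "dr": [[0, 0, 0], [0, 0, 0], [0, 0, 0], [0, 0, 0.02], [0, 0, 0.045], [0, 0, 0.045], [0, 0, 0.045]]}}

```text
clock: 29.27
eef_pos: [0.4159, -0.2474, 0.1208]
tool_rot: [-0.034, 0.999, 0.0, -0.0]
wrist_force: [0.4, -0.3, -2.7]
finger_gap: 0.57
gripper_force: 30.0
```

Run:
```python
from h import *
go(nest(1,.12)+[.0005,0,0]); rims()
```

```text
units [-1.295  0.627  0.005] drz 0.0016 | at [ 0.4159 -0.2474  0.1208] yaw 0.068 tilt 0.04 t 29.3 q [-0.49  0.09  0.99  2.02 -0.09  1.07  2.19]
rim [ 0.6016 -0.0311] 115 if seated [ 0.5968 -0.0303]
rim [0.5953 0.0811] 112 if seated [0.5907 0.08  ]
rim [0.5869 0.1908] 112 if seated [0.5824 0.1878]
rim [0.388  0.4089] 105 if seated [0.3869 0.4022]
rim [0.3198 0.2056] 109 if seated [0.3199 0.2023]
```

>>> {"api": "arm_command", "payload": {"xyz": [[-0.2, 0.1, 0], [-0.4, 0.2, 0], [-0.6, 0.35, 0], [-0.8, 0.5, 0], [-1, 0.627, 0], [-1, 0.627, 0], [-1, 0.627, 0]], "dr": [[0, 0, 0.0016], [0, 0, 0.0016], [0, 0, 0.0016], [0, 0, 0.0016], [0, 0, 0.0016], [0, 0, 0.0016], [0, 0, 0.0016]]}}

```text
clock: 29.9
eef_pos: [0.5606, -0.1423, 0.1198]
tool_rot: [-0.033, 0.999, -0.001, -0.001]
wrist_force: [-1.1, -0.8, -1.5]
finger_gap: 0.567
gripper_force: 30.0
```

>>> {"api": "arm_command", "payload": {"xyz": [[-0.1, 0, 0], [-0.2, 0, 0], [-0.29, 0, 0], [-0.29, 0, 0], [-0.29, 0, 0]], "dr": [[0, 0, 0], [0, 0, 0], [0, 0, 0], [0, 0, 0], [0, 0, 0]]}}

```text
clock: 30.32
eef_pos: [0.6023, -0.1426, 0.1205]
tool_rot: [-0.03, 1.0, -0.0, -0.001]
wrist_force: [0.2, 0.2, -1.6]
finger_gap: 0.568
gripper_force: 30.0
```

Run:
```python
from h import *
go(nest(1,.0497)+[.0005,0,0])
```

```text
units [-0.009  0.015  0.472] drz -0.0008 | at [ 0.6023 -0.1426  0.1205] yaw 0.06 tilt 0.1 t 30.3 q [-0.49  0.45  0.84  1.7  -0.36  1.16  2.08]
```

>>> {"api": "arm_command", "payload": {"xyz": [[-0.007, 0.013, 0], [-0.007, 0.013, 0.1], [-0.007, 0.013, 0.2], [-0.007, 0.013, 0.3], [-0.007, 0.013, 0.38], [-0.007, 0.013, 0.44], [-0.007, 0.013, 0.472], [-0.007, 0.013, 0.472], [-0.007, 0.013, 0.472], [-0.007, 0.013, 0.472]], "dr": [[0, 0, 0], [0, 0, 0], [0, 0, 0], [0, 0, 0], [0, 0, 0], [0, 0, 0], [0, 0, 0], [0, 0, 0], [0, 0, 0], [0, 0, 0]]}}

```text
clock: 31.15
eef_pos: [0.6045, -0.1395, 0.051]
tool_rot: [-0.03, 1.0, -0.0, 0.0]
wrist_force: [-0.1, -0.0, -1.5]
finger_gap: 0.573
gripper_force: 30.0
```

>>> {"api": "arm_command", "payload": {"xyz": [[0, 0, 0.01], [0, 0, 0.01], [0, 0, 0.01], [0, 0, 0.01], [0, 0, 0.01], [0, 0, 0.01], [0, 0, -0.2], [0, 0, -0.4], [0, 0, -0.64], [0, 0, -0.64], [0, 0, -0.64]], "dr": [[0, 0, 0], [0, 0, 0], [0, 0, 0], [0, 0, 0], [0, 0, 0], [0, 0, 0], [0, 0, 0], [0, 0, 0], [0, 0, 0], [0, 0, 0], [0, 0, 0]], "grip": 1}}

```text
clock: 32.07
eef_pos: [0.6055, -0.1398, 0.1486]
tool_rot: [-0.03, 1.0, -0.0, 0.002]
wrist_force: [-0.6, 0.1, -0.3]
finger_gap: 0.995
gripper_force: 0.0
```

Run:
```python
from h import *
d=wr('w10',.081); print(proj(d,nest(1,.081),1)); rims(); go([.69,.03,.29])
g=cv2.cvtColor(cv2.imread('pics/w10.png'),cv2.COLOR_BGR2GRAY)
for r in(146,150): print(g[r,232:282].tolist())
im=cv2.imread('pics/w10.png')[110:245,190:420]; cv2.imwrite('pics/w10b.png',cv2.resize(im,(800,470),interpolation=2))
```

```text
wr [258.7 197.5] [ 236  176   46   44 1590] [ 0.6025 -0.139   0.081 ]
wr [383.4 197.2] [ 365  177   38   41 1193] [ 0.596 -0.032  0.081]
wr [477.1 197. ] [465 180  25  35 637] [0.5902 0.078  0.081 ]
(np.float64(256.93702228850196), np.float64(197.90740940704424))
rim [ 0.6017 -0.0315] 112 if seated [ 0.597  -0.0307]
rim [0.596  0.0801] 103 if seated [0.5913 0.079 ]
rim [0.5869 0.19  ] 107 if seated [0.5824 0.187 ]
rim [0.3882 0.4072] 92 if seated [0.3872 0.4005]
rim [0.3202 0.2044] 100 if seated [0.3203 0.2011]
units [-0.641  1.091 -0.961] drz -0.0007 | at [ 0.6039 -0.1391  0.1459] yaw 0.061 tilt 0.03 t 32.2 q [-0.51  0.42  0.86  1.67 -0.34  1.2   2.06]
[55, 61, 58, 62, 65, 53, 56, 60, 114, 166, 153, 153, 203, 231, 227, 224, 224, 224, 223, 225, 227, 189, 44, 88, 110, 122, 141, 158, 138, 120, 105, 127, 130, 128, 124, 126, 129, 123, 148, 213, 235, 232, 228, 175, 90, 97, 99, 105, 101, 101]
[101, 100, 103, 101, 100, 104, 102, 104, 124, 162, 154, 158, 190, 245, 240, 241, 240, 218, 199, 202, 197, 180, 53, 86, 110, 122, 140, 154, 135, 130, 110, 120, 120, 122, 130, 130, 132, 126, 150, 215, 244, 244, 233, 166, 93, 105, 104, 105, 108, 104]
```

View pics/w10b.png

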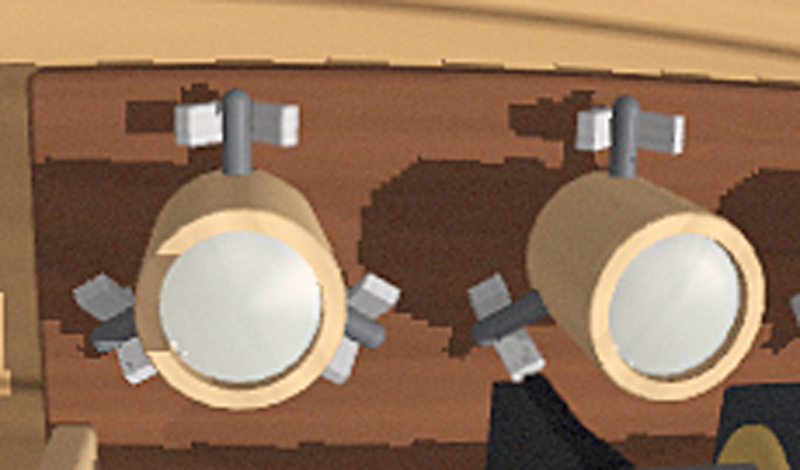

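All four are in their vees: in the crop, nest 1's front pin is at (236,125) and nest 2's at (625,125). Next I take the gate knob at its back position.

>>> {"api": "arm_command", "payload": {"xyz": [[0, 0, -0.25], [0, 0.1, -0.5], [0, 0.3, -0.75], [0, 0.5, -0.96], [0, 0.7, -0.96], [0, 0.85, -0.96], [0, 1, -0.96], [0, 1, -0.96], [0, 1, -0.96]], "dr": [[0, 0, 0], [0, 0, 0], [0, 0, 0], [0, 0, 0], [0, 0, 0], [0, 0, 0], [0, 0, 0], [0, 0, 0], [0, 0, 0]]}}

```text
clock: 32.92
eef_pos: [0.5945, 0.0123, 0.2889]
tool_rot: [-0.032, 0.999, -0.0, -0.001]
wrist_force: [-0.4, -0.3, -0.0]
finger_gap: 0.999
gripper_force: 0.0
```

>>> {"api": "arm_command", "payload": {"xyz": [[-0.2, 0.08, 0], [-0.4, 0.095, 0], [-0.65, 0.095, 0], [-0.65, 0.095, 0], [-0.65, 0.095, 0]], "dr": [[0, 0, 0], [0, 0, 0], [0, 0, 0], [0, 0, 0], [0, 0, 0]]}}

```text
clock: 33.33
eef_pos: [0.6922, 0.0288, 0.2868]
tool_rot: [-0.029, 1.0, -0.002, -0.002]
wrist_force: [-1.0, -0.8, -0.1]
finger_gap: 1.0
gripper_force: 0.0
```

Run:
```python
from h import *
go([.694,.0305,.2066]); d=snap('wrist','w11'); print(proj(d,[.694,.0305,.2253],1)); rims()
im=cv2.imread('pics/w11.png'); k=np.all(im<45,axis=2).astype(np.uint8); k[:130]=0
n,l,st,c=cv2.connectedComponentsWithStats(k)
for i in range(1,n):
    if 100<st[i,4]<6000: print(st[i],c[i].round(1),onz(d,*c[i],.2253,1).round(4))
```

```text
units [-0.015  0.013  0.534] drz -0.0013 | at [0.6922 0.0288 0.2868] yaw 0.059 tilt 0.35 t 33.3 q [-0.64  0.5   0.83  1.27 -0.36  1.53  1.77]
(np.float64(259.7185969561674), np.float64(206.21898285081141))
rim [ 0.6084 -0.1421] 107 if seated [ 0.6036 -0.1394]
rim [ 0.6018 -0.0318] 109 if seated [ 0.5971 -0.031 ]
rim [0.3883 0.4068] 87 if seated [0.3872 0.4001]
[464 140  48  53 981] [483.7 165.6] [0.644  0.2405 0.2253]
[244 191  31  34 668] [257.7 206.8] [0.6946 0.0289 0.2253]
[145 218  40  28 529] [167.5 233.6] [ 0.7237 -0.0461  0.2253]
[330 218  43  28 689] [345.5 234.1] [0.7149 0.1044 0.2253]
[ 425  328   55   56 1103] [455.9 356.6] [0.895  0.3053 0.2253]
[367 346  30  38 386] [382.8 359.1] [0.8744 0.1842 0.2253]
```

The knob mask is at (258,207), 2 px from the prediction. I descend and grip.

>>> {"api": "arm_command", "payload": {"xyz": [[-0.015, 0.007, 0], [-0.015, 0.007, 0.1], [-0.015, 0.007, 0.25], [-0.015, 0.007, 0.4], [-0.015, 0.007, 0.5], [-0.015, 0.007, 0.53], [-0.015, 0.007, 0.53], [-0.015, 0.007, 0.53]], "dr": [[0, 0, 0], [0, 0, 0], [0, 0, 0], [0, 0, 0], [0, 0, 0], [0, 0, 0], [0, 0, 0], [0, 0, 0]]}}

```text
clock: 34.1
eef_pos: [0.6938, 0.0316, 0.2124]
tool_rot: [-0.03, 1.0, 0.0, 0.001]
wrist_force: [0.9, 0.1, 0.5]
finger_gap: 1.003
gripper_force: 0.0
```

>>> {"api": "arm_command", "payload": {"xyz": [[0, 0, 0], [0, 0, 0], [0, 0, 0], [0, 0, 0], [0, 0, 0], [0, 0, 0], [0, 0, 0], [0, 0, 0], [0, 0, 0], [0, 0, 0], [0, 0, 0], [0, 0, 0]], "dr": [[0, 0, 0], [0, 0, 0], [0, 0, 0], [0, 0, 0], [0, 0, 0], [0, 0, 0], [0, 0, 0], [0, 0, 0], [0, 0, 0], [0, 0, 0], [0, 0, 0], [0, 0, 0]], "grip": -1}}

```text
clock: 35.1
eef_pos: [0.6937, 0.0302, 0.2109]
tool_rot: [-0.03, 1.0, -0.001, 0.0]
wrist_force: [0.9, -5.5, -0.7]
finger_gap: 0.303
gripper_force: 30.0
```

>>> {"api": "arm_command", "payload": {"xyz": [[0, 0, 0], [0, 0, 0], [0, 0, 0]], "dr": [[0, 0, 0], [0, 0, 0], [0, 0, 0]]}}

```text
clock: 35.35
eef_pos: [0.6937, 0.0302, 0.2108]
tool_rot: [-0.03, 1.0, -0.001, 0.0]
wrist_force: [0.6, -5.5, -0.9]
finger_gap: 0.3
gripper_force: 30.0
```

Run:
```python
from h import *
go([.694,.0305,.2066]); s=read_state(); print(s['finger_gap'],s['wrist_force'])
p=s['eef_pos']; 
# arc from 1.8 down to 0.01, tool axes = (-jigx, jigy, -z)
t0=1.80
for t in (1.7,1.57,1.44,1.3,1.15,1.0,.85,.7,.55,.4,.25,.1,.02): print(t,round(.14*(np.cos(t)-np.cos(t0))/.15,3),round(.14*(np.sin(t0)-np.sin(t))/.15,3), '|from .85',round(.14*(np.cos(t)-np.cos(.85))/.15,3),round(.14*(np.sin(.85)-np.sin(t))/.15,3))
```

```text
units [-0.002  0.002  0.028] drz -0.0012 | at [0.6937 0.0302 0.2108] yaw 0.059 tilt 0.09 t 35.4 q [-0.65  0.53  0.81  1.39 -0.38  1.38  1.79]
0.29952243892083447 [ 0.59911066 -5.45702045 -0.91477845]
1.7 0.092 -0.017 |from .85 -0.736 -0.224
1.57 0.213 -0.024 |from .85 -0.615 -0.232
1.44 0.334 -0.016 |from .85 -0.494 -0.224
1.3 0.462 0.01 |from .85 -0.366 -0.198
1.15 0.593 0.057 |from .85 -0.235 -0.151
1.0 0.716 0.124 |from .85 -0.112 -0.084
0.85 0.828 0.208 |from .85 0.0 0.0
0.7 0.926 0.308 |from .85 0.098 0.1
0.55 1.008 0.421 |from .85 0.18 0.213
0.4 1.072 0.545 |from .85 0.244 0.338
0.25 1.116 0.678 |from .85 0.288 0.47
0.1 1.141 0.816 |from .85 0.313 0.608
0.02 1.145 0.89 |from .85 0.317 0.683
```

>>> {"api": "arm_command", "payload": {"xyz": [[0.092, 0, -0.017], [0.213, 0, -0.024], [0.334, 0, -0.016], [0.462, 0, 0.01], [0.593, 0, 0.057], [0.716, 0, 0.124], [0.828, 0, 0.208], [0.828, 0, 0.208], [0.828, 0, 0.208]], "dr": [[0, 0, 0], [0, 0, 0], [0, 0, 0], [0, 0, 0], [0, 0, 0], [0, 0, 0], [0, 0, 0], [0, 0, 0], [0, 0, 0]]}}

```text
clock: 36.1
eef_pos: [0.5678, 0.0225, 0.1793]
tool_rot: [-0.03, 1.0, -0.0, -0.001]
wrist_force: [-5.2, -6.9, 5.2]
finger_gap: 0.303
gripper_force: 30.0
```

>>> {"api": "arm_command", "payload": {"xyz": [[0.05, 0, 0.05], [0.098, 0, 0.1], [0.18, 0, 0.213], [0.244, 0, 0.338], [0.288, 0, 0.47], [0.305, 0, 0.54], [0.313, 0, 0.608], [0.313, 0, 0.608], [0.313, 0, 0.608]], "dr": [[0, 0, 0], [0, 0, 0], [0, 0, 0], [0, 0, 0], [0, 0, 0], [0, 0, 0], [0, 0, 0], [0, 0, 0], [0, 0, 0]]}}

```text
clock: 36.85
eef_pos: [0.5219, 0.0196, 0.0878]
tool_rot: [-0.03, 1.0, -0.001, -0.001]
wrist_force: [-2.1, -6.4, -1.2]
finger_gap: 0.299
gripper_force: 30.0
```

Run:
```python
from h import *
s=read_state(); print(s['finger_gap'],s['wrist_force'])
go([.5227,.0203,.0702])
```

```text
0.29939083522028537 [-2.08632657 -6.40724406 -1.16068724]
units [-0.006  0.004  0.117] drz -0.0012 | at [0.5219 0.0196 0.0878] yaw 0.059 tilt 0.15 t 36.9 q [-0.88  0.25  0.86  1.96 -0.22  1.02  1.72]
```

>>> {"api": "arm_command", "payload": {"xyz": [[0.001, 0, 0.03], [0.002, 0, 0.055], [0.002, 0, 0.075], [0.002, 0, 0.075], [0.002, 0, 0.075], [0.002, 0, 0.075]], "dr": [[0, 0, 0], [0, 0, 0], [0, 0, 0], [0, 0, 0], [0, 0, 0], [0, 0, 0]]}}

```text
clock: 37.35
eef_pos: [0.5214, 0.0196, 0.0767]
tool_rot: [-0.03, 1.0, -0.001, -0.001]
wrist_force: [-2.5, -8.0, -0.9]
finger_gap: 0.302
gripper_force: 30.0
```

>>> {"api": "arm_command", "payload": {"xyz": [[0, 0, 0], [0, 0, 0], [0, 0, 0], [0, 0, 0], [0, 0, 0], [0, 0, 0], [0, 0, 0], [0, 0, 0], [0, 0, 0]], "dr": [[0, 0, 0], [0, 0, 0], [0, 0, 0], [0, 0, 0], [0, 0, 0], [0, 0, 0], [0, 0, 0], [0, 0, 0], [0, 0, 0]], "grip": 1}}

```text
clock: 38.1
eef_pos: [0.5226, 0.0213, 0.0773]
tool_rot: [-0.03, 1.0, 0.0, 0.0]
wrist_force: [-0.4, 0.1, 0.7]
finger_gap: 0.9
gripper_force: 0.0
```

Run:
```python
from h import *
go([.5235,.0203,.068]); s=read_state(); print(s['finger_gap'],s['wrist_force'])
d=snap('scene','s12'); im=cv2.imread('pics/s12.png')[110:280,200:370]; cv2.imwrite('pics/s12b.png',cv2.resize(im,(600,600),interpolation=2))
```

```text
units [-0.006 -0.007  0.062] drz -0.0007 | at [0.5226 0.0213 0.0773] yaw 0.061 tilt 0.01 t 38.1 q [-0.87  0.27  0.85  1.97 -0.24  1.    1.73]
0.9004938469312344 [-0.39258642  0.08312909  0.72694993]
```

View pics/s12b.png

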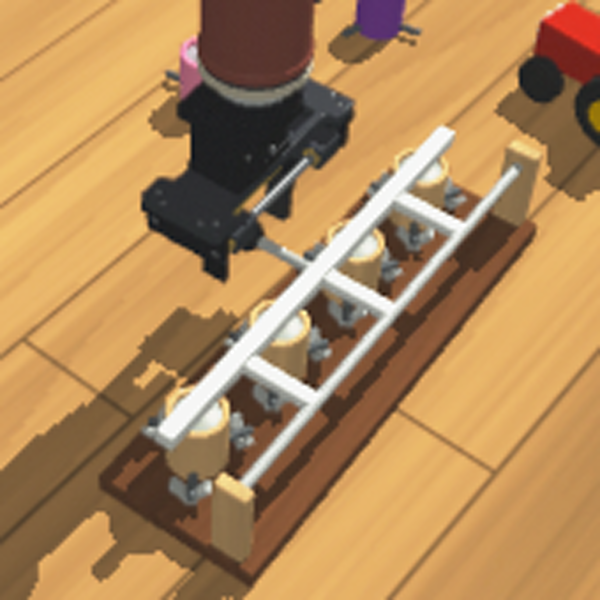

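The gate rests on the four rims. I lift clear and compare the knob pixel with the start (known −0.05 rad) to get its angle.

>>> {"api": "arm_command", "payload": {"xyz": [[0, 0, -0.2], [0, 0, -0.4], [0, 0, -0.6], [0, 0, -0.8], [0, 0, -1], [0.5, 0, -1], [0.5, 0, -1], [0.5, 0, -1]], "dr": [[0, 0, 0], [0, 0, 0], [0, 0, 0], [0, 0, 0], [0, 0, 0], [0, 0, 0], [0, 0, 0], [0, 0, 0]]}}

```text
clock: 38.82
eef_pos: [0.4431, 0.0156, 0.228]
tool_rot: [-0.03, 1.0, 0.004, 0.0]
wrist_force: [0.9, -0.2, 0.6]
finger_gap: 1.001
gripper_force: 0.0
```

Run:
```python
from h import *
s=snap('scene','s13'); t=snap('top','t13')
def kn(f,r0,r1,c0,c1):
    im=cv2.imread(f'pics/{f}.png'); k=np.all(im[r0:r1,c0:c1]<50,axis=2).astype(np.uint8)
    n,l,st,c=cv2.connectedComponentsWithStats(k); i=1+np.argmax(st[1:,4]); return c[i]+[c0,r0],st[i,4]
for f,a in(('scene0',(160,190,258,284)),('s13',(160,190,258,284)),('top0',(175,196,238,260)),('t13',(175,196,238,260))): print(f,kn(f,*a))
h=O+.07*np.array([np.cos(YAW),np.sin(YAW),0])+[0,0,.089]; x=np.array([np.cos(YAW),np.sin(YAW),0])
for th in(-.05,0,.03,.06):
    p=h-.14*np.cos(th)*x+[0,0,.14*np.sin(th)]; print(th,np.round(proj(s,p),2),np.round(proj(t,p),2))
go([.5235,.0208,.0703])
```

```text
scene0 (array([269.07894737, 178.76315789]), np.int32(38))
s13 (array([269.02777778, 176.77777778]), np.int32(36))
top0 (array([249.31111111, 185.84444444]), np.int32(45))Traceback (most recent call last):
  File "<stdin>", line 6, in <module>
  File "<stdin>", line 5, in kn
    return _wrapfunc(a, 'argmax', axis=axis, out=out, **kwds)
    return bound(*args, **kwds)
ValueError: attempt to get argmax of an empty sequence
```

Run:
```python
from h import *
go([.5235,.0208,.0703])
```

```text
units [-0.508 -0.012  1.052] drz -0.0004 | at [0.447  0.0171 0.2279] yaw 0.062 tilt 0.3 t 38.9 q [-1.04 -0.2   0.81  1.95  0.14  1.32  1.37]
```

>>> {"api": "arm_command", "payload": {"xyz": [[-0.25, 0, 0], [-0.5, 0, 0], [-0.5, 0, 0], [-0.5, 0, 0.2], [-0.5, 0, 0.4], [-0.5, 0, 0.6], [-0.5, 0, 0.8], [-0.5, 0, 0.8], [-0.5, 0, 0.8]], "dr": [[0, 0, 0], [0, 0, 0], [0, 0, 0], [0, 0, 0], [0, 0, 0], [0, 0, 0], [0, 0, 0], [0, 0, 0], [0, 0, 0]]}}

```text
clock: 39.67
eef_pos: [0.5223, 0.0203, 0.1062]
tool_rot: [-0.03, 1.0, -0.002, -0.002]
wrist_force: [0.5, 1.1, 1.2]
finger_gap: 0.998
gripper_force: 0.0
```

Run:
```python
from h import *
go([.5235,.0212,.0703])
t0=0.0
for t in (.1,.25,.4,.55,.7,.85,1.0,1.15,1.3,1.4): print(t,round(.14*(np.cos(t)-np.cos(t0))/.15,3),round(.14*(np.sin(t0)-np.sin(t))/.15,3))
```

```text
units [-0.009  0.006  0.239] drz -0.0009 | at [0.5223 0.0203 0.1062] yaw 0.06 tilt 0.3 t 39.7 q [-0.95  0.25  0.94  1.95 -0.22  1.06  1.72]
0.1 -0.005 -0.093
0.25 -0.029 -0.231
0.4 -0.074 -0.363
0.55 -0.138 -0.488
0.7 -0.219 -0.601
0.85 -0.317 -0.701
1.0 -0.429 -0.785
1.15 -0.552 -0.852
1.3 -0.684 -0.899
1.4 -0.775 -0.92
```

>>> {"api": "arm_command", "payload": {"xyz": [[-0.007, 0.003, 0.1], [-0.007, 0.003, 0.2], [-0.007, 0.003, 0.239], [-0.007, 0.003, 0.239], [-0.007, 0.003, 0.239]], "dr": [[0, 0, 0], [0, 0, 0], [0, 0, 0], [0, 0, 0], [0, 0, 0]]}}

```text
clock: 40.08
eef_pos: [0.5245, 0.0217, 0.0726]
tool_rot: [-0.03, 1.0, -0.0, 0.001]
wrist_force: [0.2, -0.3, 0.4]
finger_gap: 0.998
gripper_force: 0.0
```

>>> {"api": "arm_command", "payload": {"xyz": [[0, 0, 0], [0, 0, 0], [0, 0, 0], [0, 0, 0], [0, 0, 0], [0, 0, 0], [0, 0, 0], [0, 0, 0], [0, 0, 0], [0, 0, 0], [0, 0, 0], [0, 0, 0]], "dr": [[0, 0, 0], [0, 0, 0], [0, 0, 0], [0, 0, 0], [0, 0, 0], [0, 0, 0], [0, 0, 0], [0, 0, 0], [0, 0, 0], [0, 0, 0], [0, 0, 0], [0, 0, 0]], "grip": -1}}

```text
clock: 41.08
eef_pos: [0.5237, 0.0197, 0.0714]
tool_rot: [-0.03, 1.0, -0.001, 0.0]
wrist_force: [1.1, -7.0, -1.1]
finger_gap: 0.303
gripper_force: 30.0
```

>>> {"api": "arm_command", "payload": {"xyz": [[0, 0, 0], [0, 0, 0], [0, 0, 0]], "dr": [[0, 0, 0], [0, 0, 0], [0, 0, 0]]}}

```text
clock: 41.33
eef_pos: [0.5237, 0.0197, 0.0714]
tool_rot: [-0.03, 1.0, -0.001, 0.0]
wrist_force: [0.8, -6.2, -1.1]
finger_gap: 0.302
gripper_force: 30.0
```

>>> {"api": "arm_command", "payload": {"xyz": [[-0.005, 0, -0.093], [-0.029, 0, -0.231], [-0.074, 0, -0.363], [-0.138, 0, -0.488], [-0.219, 0, -0.601], [-0.317, 0, -0.701], [-0.429, 0, -0.785], [-0.552, 0, -0.852], [-0.684, 0, -0.899], [-0.775, 0, -0.92], [-0.775, 0, -0.92], [-0.775, 0, -0.92]], "dr": [[0, 0, 0], [0, 0, 0], [0, 0, 0], [0, 0, 0], [0, 0, 0], [0, 0, 0], [0, 0, 0], [0, 0, 0], [0, 0, 0], [0, 0, 0], [0, 0, 0], [0, 0, 0]]}}

```text
clock: 42.33
eef_pos: [0.6401, 0.0268, 0.2095]
tool_rot: [-0.029, 1.0, -0.001, 0.0]
wrist_force: [-1.0, -5.7, 3.3]
finger_gap: 0.298
gripper_force: 30.0
```

>>> {"api": "arm_command", "payload": {"xyz": [[-0.08, 0, -0.01], [-0.16, 0, -0.014], [-0.23, 0, -0.01], [-0.32, 0, 0], [-0.32, 0, 0], [-0.32, 0, 0], [-0.32, 0, 0]], "dr": [[0, 0, 0], [0, 0, 0], [0, 0, 0], [0, 0, 0], [0, 0, 0], [0, 0, 0], [0, 0, 0]]}}

```text
clock: 42.92
eef_pos: [0.6872, 0.0297, 0.2092]
tool_rot: [-0.029, 1.0, -0.001, -0.0]
wrist_force: [-0.4, -5.4, 0.9]
finger_gap: 0.306
gripper_force: 30.0
```

>>> {"api": "arm_command", "payload": {"xyz": [[0, 0, 0], [0, 0, 0], [0, 0, 0], [0, 0, 0], [0, 0, 0], [0, 0, 0], [0, 0, 0], [0, 0, -0.2], [0, 0, -0.4], [0, 0, -0.6], [0, 0, -0.6], [0, 0, -0.6]], "dr": [[0, 0, 0], [0, 0, 0], [0, 0, 0], [0, 0, 0], [0, 0, 0], [0, 0, 0], [0, 0, 0], [0, 0, 0], [0, 0, 0], [0, 0, 0], [0, 0, 0], [0, 0, 0]], "grip": 1}}

```text
clock: 43.92
eef_pos: [0.6883, 0.0313, 0.3012]
tool_rot: [-0.03, 1.0, 0.0, 0.002]
wrist_force: [0.3, -0.5, -1.2]
finger_gap: 0.993
gripper_force: 0.0
```

>>> {"api": "arm_command", "payload": {"xyz": [[0.2, 0, 0], [0.4, 0, 0], [0.6, 0, 0], [0.8, 0, 0], [1, 0, 0], [1, 0, 0]], "dr": [[0, 0, 0], [0, 0, 0], [0, 0, 0], [0, 0, 0], [0, 0, 0], [0, 0, 0]]}}

```text
clock: 44.42
eef_pos: [0.5334, 0.0216, 0.2986]
tool_rot: [-0.03, 1.0, 0.002, -0.001]
wrist_force: [1.4, -0.6, 0.2]
finger_gap: 0.996
gripper_force: 0.0
```

>>> {"api": "arm_command", "payload": {"xyz": [[0.2, 0, 0], [0.4, 0, 0], [0.6, 0, 0], [0.6, 0, 0], [0.6, 0, 0], [0.6, 0, 0]], "dr": [[0, 0, 0], [0, 0, 0], [0, 0, 0], [0, 0, 0], [0, 0, 0], [0, 0, 0]]}}

```text
clock: 44.92
eef_pos: [0.448, 0.0176, 0.299]
tool_rot: [-0.031, 1.0, 0.0, -0.0]
wrist_force: [0.5, -0.2, -0.2]
finger_gap: 1.002
gripper_force: 0.0
```

Run:
```python
from h import *
rims(); print([nest(i,0)[:2].round(4) for i in(1,2,3,4)])
snap('scene','s14'); im=cv2.imread('pics/s14.png')[110:280,200:370]; cv2.imwrite('pics/s14b.png',cv2.resize(im,(600,600),interpolation=2))
```

```text
rim [ 0.6085 -0.1413] 111 if seated [ 0.6036 -0.1387]
rim [0.5867 0.1908] 113 if seated [0.5822 0.1877]
rim [0.388  0.4088] 104 if seated [0.3869 0.4021]
rim [0.3202 0.2049] 104 if seated [0.3202 0.2017]
[array([ 0.6029, -0.1404]), array([ 0.596 , -0.0306]), array([0.589 , 0.0792]), array([0.5821, 0.189 ])]
```

View pics/s14b.png

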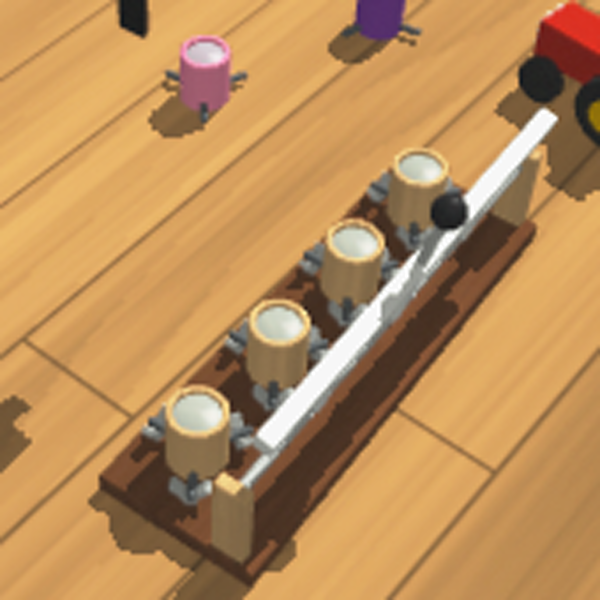

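The scene view shows the gate back (knob at (450,210)) and all four barrels upright in their nests. I hand the job in.

```bash
python3 -c "
from workcell import sign_off
print(sign_off())"
```

```text
the job is handed in; nothing more can be done
None
```

I handed the job in at about 45 s: four barrels are seated in nests 1–4, and the gate was lowered onto their rims and swung back past upright. The last picture shows it leaning back with every barrel upright. The hand-in returned no verdict, and I read the gate's level (about 0.01 rad) and the seating from camera images only.

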